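Find the socket that fits and nip up the lever block's nut

ROBOT

A 6-joint arm with a two-finger parallel gripper is mounted at the origin on a cart in front of the work surface, level with it; the furniture and walls round the work are solid. World frame = base frame: x ahead of the robot, y to its left, z up, the work surface at z = 0. Lengths are in mm, angles in rad, forces in N, time in s.
With the tool pointing down it reaches from about 300 to 875 mm from the base axis. Payload 4.2 kg.
Tool frame: the origin (TCP) lies at the very end of the fingers, on their centre line; the grasp point (between the pads) lies 19 mm behind it; z points along the fingers, y is the line along which they close (so a half turn about z gives the same grasp; the last joint's range is limited). The gripper opens to 85 mm and grips with 20 to 120 N. Pads are 22 mm wide; open, the fingers measure 114 mm over their backs; the gripper's body (76 mm by 85 mm) begins 54 mm behind the grasp point. The pads swing forward as they close: fully open they stand 13 mm farther back than shut.
Start: joints at [-1.323, 0.32, 1.565, -0, 1.257, -0.02], TCP at [152.153, -554.518, 231.338] pointing down, gripper open.
Joint ranges: [-3.11, 3.11], [-0.84, 2.01], [0.21, 2.61], [-1.34, 4.49], [0.05, 2.63], [-2.56, 2.56]. Speed limits (rad/s): [2.57, 2.57, 3.14, 3.14, 3.14, 3.14].

INTERFACE

Orientations are given as a rotation vector (axis times angle).
In Python, from workcell import robot gives the robot as it stands.
- The arm moves only by the tool arm_command, never from a script. Its arguments are lists of equal length, an entry for each row: "xyz": the shift along the tool's x, y, z in mm, a list of three; "rot": the turn, a rotation vector about the tool's x, y, z in degrees, a list of three; "grip": the opening, from -1 (shut) to 1 (fully open). In form: {"xyz": [[dx, dy, dz], ...], "rot": [[ax, ay, az], ...], "grip": [grip, ...]}. A call has 1 to 5 rows; each row shifts and turns the commanded pose from where the row before left it, along the tool's axes as they then stand; what a row does not reach is not made up. A row lasts 1/10 s, in which the tool goes at most 50 mm and 8.59 degrees, less where a joint would pass 70% of its speed; a pose out of reach is approached as far as the arm can. A call is refused whole if a number of a shift passes 50 or a number of a turn 8.59, either way. A call with a gripper value outside its range is refused whole. The fingers move at their own pace and stop on an object; "force" is the grip in N (left out, the last holds). Time passes only in rows, so rows that do not move let the fingers close. It gives the time, the measured TCP pose, the force, the opening and the grip force at its end, in the units of the state.
- robot.get_state(): the state, without advancing time (a new reading comes with each control period).
- robot.read_camera(name): name is "side" or "top" or "wrist"; returns a dict with "img" (420x560x3 uint8, blue, green, red), "fov_y" (degrees; the focal length in pixels is half the picture's height over the tangent of half this angle, whatever the lens; pixels are square), "cx", "cy" (the principal point, pixels), "R" (3x3) and "t" (3): a world point X has camera coordinates R X + t; the wrist camera has in their place "mount" (4x4, takes a point from camera to tool coordinates, whose origin is the TCP and whose axes are the flange's). Camera axes: x right, y down, z forward; pixel columns grow to the right and rows downward; lengths in mm; the calibration is good to about 2 mm. A picture is of the moment at which its call begins: read the wrist's pose just before it. There is no depth.
- robot.sign_off(): hands the job in; it is judged then, once.
The state is a dict: "t": time; "joint_pos": joint angles; "dq": joint speeds; "joint_torque": joint torques, N m; "tcp_pos": TCP position; "orientation": TCP orientation; "ft_force": force on the tool from outside, world axes, zero at the start; "wrist_torque": the same for the moment, N m; "width": opening from 0.0 (shut) to 1.0 (fully open); "finger_force": force on a finger pad.
Only numpy, scipy, OpenCV 4.12 (cv2) and the standard library are available. Lean on these libraries where they do the work, as an engineer would, in place of code of your own. Each camera call takes 0.05 s, during which the arm holds its last target. There are 200 camera calls.

TASK

Only one of the three sockets in the tray fits the hex nut on the lever block that stands in front: the others will not go down over the nut or slip round it. Try them, stand the wrong ones back upright in the tray, and with the right one pushed fully down on the nut turn the nut clockwise until it comes up tight. Finish still gripping the socket, square and fully down on the tight nut; leave the nuts on the two blocks at the back loose and do not disturb the marker, plug gauge and hex key.

Things in the scene. Friction and masses are not known exactly. Their poses are not given: they have to be found in the camera images.
- socket_a: one of 3 sockets alike outside: dark round body 37 mm wide, 40 mm high; bright square shank 16 x 16 mm, 40 to 76 mm above the mouth, to hold and turn it by; about 0.18 kg; stands mouth down. Hex opening 26 mm deep for an 18, 22 or 27 mm nut (which: unseen), 1.2 mm wider than it, chamfered 1.2 mm. Origin: centre of the mouth's plane, z up; shank faces and hex flats square to x (every 90, 60 deg)
- socket_b: one of 3 sockets alike outside: dark round body 37 mm wide, 40 mm high; bright square shank 16 x 16 mm, 40 to 76 mm above the mouth, to hold and turn it by; about 0.18 kg; stands mouth down. Hex opening 26 mm deep for an 18, 22 or 27 mm nut (which: unseen), 1.2 mm wider than it, chamfered 1.2 mm. Origin: centre of the mouth's plane, z up; shank faces and hex flats square to x (every 90, 60 deg)
- socket_c: one of 3 sockets alike outside: dark round body 37 mm wide, 40 mm high; bright square shank 16 x 16 mm, 40 to 76 mm above the mouth, to hold and turn it by; about 0.18 kg; stands mouth down. Hex opening 26 mm deep for an 18, 22 or 27 mm nut (which: unseen), 1.2 mm wider than it, chamfered 1.2 mm. Origin: centre of the mouth's plane, z up; shank faces and hex flats square to x (every 90, 60 deg)
- block_1: fixed 150 x 70 mm base block, a 174 mm brake lever blank lying along its x axis under washer and nut. Origin: underside, on the nut's axis. One block stands in front, left of the tray (x under 0.63): its nut is the one to tighten; the other two wait side by side at the back (x over 0.7)
- nut_1_seat (a point): middle of the underside of that block's nut, on its washer (44 mm wide), 42 mm above the bench; turns with the nut: z up, x square to one of the 6 flats. Nut 16 mm high, 18, 22 or 27 mm across flats (another size on each block), top edge chamfered 1.5 mm; a stud end at most 18 mm thick stands 3 mm above it
- nut_1 (a joint): angle of that nut, grows as it turns clockwise seen from above; starts at 0 to 0.25 (loose, turns stiffly with 0.1 N m), comes up hard and tight at 0.95; unscrewing stops at -0.8
- block_2: fixed 150 x 70 mm base block, a 174 mm brake lever blank lying along its x axis under washer and nut. Origin: underside, on the nut's axis. One block stands in front, left of the tray (x under 0.63): its nut is the one to tighten; the other two wait side by side at the back (x over 0.7)
- nut_2_seat (a point): middle of the underside of that block's nut, on its washer (44 mm wide), 42 mm above the bench; turns with the nut: z up, x square to one of the 6 flats. Nut 16 mm high, 18, 22 or 27 mm across flats (another size on each block), top edge chamfered 1.5 mm; a stud end at most 18 mm thick stands 3 mm above it
- nut_2 (a joint): angle of that nut, grows as it turns clockwise seen from above; starts at 0 to 0.25 (loose, turns stiffly with 0.1 N m), comes up hard and tight at 0.95; unscrewing stops at -0.8
- block_3: fixed 150 x 70 mm base block, a 174 mm brake lever blank lying along its x axis under washer and nut. Origin: underside, on the nut's axis. One block stands in front, left of the tray (x under 0.63): its nut is the one to tighten; the other two wait side by side at the back (x over 0.7)
- nut_3_seat (a point): middle of the underside of that block's nut, on its washer (44 mm wide), 42 mm above the bench; turns with the nut: z up, x square to one of the 6 flats. Nut 16 mm high, 18, 22 or 27 mm across flats (another size on each block), top edge chamfered 1.5 mm; a stud end at most 18 mm thick stands 3 mm above it
- nut_3 (a joint): angle of that nut, grows as it turns clockwise seen from above; starts at 0 to 0.25 (loose, turns stiffly with 0.1 N m), comes up hard and tight at 0.95; unscrewing stops at -0.8
- socket_tray: low grey sheet-metal tray with a rubber mat, 215 x 86 mm, long side along its x axis, rim 18 mm high; fixed. Origin: centre of its underside; the mat's top is 5 mm above it. The sockets stand in a row along its x axis, 60 mm apart, the middle one at its centre, in any order
- marker: marker pen 16 x 130 x 17 mm lying on the bench (bystander). Origin: centre of its underside, long along its y
- plug_gauge: plug gauge 16 x 102 x 16 mm lying on the bench (bystander). Origin: centre of its underside, long along its y
- hex_key: small black hex key 35 x 92 x 4 mm lying on the bench (bystander). Origin: centre of its underside, long along its y
Mind the look-alikes: they are no part of the job. What is shaped like the socket_b but red is not meant. Leave any blue look-alike of the socket_a alone.

How it is judged:
By the outcome, as a careful person would: the job done as asked, in the order asked, and still so for the second after the job is handed in, while the arm keeps its last pose, push and grip.
It also fails if it takes over 72 s, if anything falls off the work surface, if the arm or the gripper's body presses on something with over 40 N, if the wrist force passes 120 N, or if a joint passes its speed limit or range.

## Working session

There is one attempt and no reset: what is moved stays moved. The work goes in short steps, Python scripts to look and compute and a tool call to move; the robot and the scene stay as the last step left them, time stands still between calls to the robot, and variables do not carry over. Pictures are saved under pics/ and viewed, at most 10 in all, crops included, and the job is handed in when it is done.

Besides the shell and the picture viewer there is one more tool, called as name(argument=value, ...) on one line, values as JSON. arm_command: Moves the arm, as the interface text tells. Its arguments: {"type":"object","properties":{"xyz":{"type":"array","items":{"type":"array","items":{"type":"number"}}},"rot":{"type":"array","items":{"type":"array","items":{"type":"number"}}},"grip":{"type":"array","items":{"type":"number"}},"force":{"type":"number"}},"required":["xyz","rot","grip"]}

```bash
mkdir -p pics
cat > h.py <<'E'
import numpy as np, cv2
from workcell import robot
from scipy.spatial.transform import Rotation as Ro
def cam(n):
    s=robot.get_state(); c=robot.read_camera(n); 
    h=c['img'].shape[0]; c['f']=h/2/np.tan(np.radians(c['fov_y'])/2)
    if 'R' in c: c['R']=np.array(c['R']);c['t']=np.array(c['t'])
    else:
        M=np.array(c['mount']); Rt=Ro.from_rotvec(s['orientation']).as_matrix()
        Rw=Rt@M[:3,:3]; o=Rt@M[:3,3]+np.array(s['tcp_pos']); c['R']=Rw.T; c['t']=-Rw.T@o
    return c
def ray(c,u,v,z):
    d=c['R'].T@np.array([(u-c['cx'])/c['f'],(v-c['cy'])/c['f'],1]); o=-c['R'].T@c['t']
    return o+d*(z-o[2])/d[2]
def proj(c,X):
    p=c['R']@np.array(X,float)+c['t']; return p[:2]/p[2]*c['f']+[c['cx'],c['cy']]
E
python3 - <<'E'
from h import *
import pickle
s=robot.get_state(); print({k:np.round(v,3) for k,v in s.items()})
for n in ('top','side'):
    c=cam(n); cv2.imwrite(f'pics/{n}0.png',c['img']); pickle.dump(c,open(f'{n}0.pkl','wb'))
    print(n,c['f'],c['cx'],c['cy'],(-c['R'].T@c['t']).round(),c['R'].round(2).tolist())
c=robot.read_camera('wrist');print(np.round(c['mount'],3).tolist(),c['fov_y'])
E
```

```text
{'t': np.float64(0.0), 'joint_pos': array([-1.323,  0.32 ,  1.566,  0.   ,  1.257, -0.02 ]), 'dq': array([ 0.001, -0.002,  0.001, -0.001,  0.001,  0.   ]), 'joint_torque': array([-1.0000e-03, -4.1554e+01, -2.3416e+01, -0.0000e+00,  8.0000e-03,
        0.0000e+00]), 'tcp_pos': array([ 152.033, -554.033,  230.488]), 'orientation': array([-3.112, -0.419,  0.   ]), 'ft_force': array([ 0.06 ,  0.089, -0.669]), 'wrist_torque': array([0.052, 0.011, 0.005]), 'finger_force': np.float64(0.0), 'width': np.float64(1.0)}
top 443.5264901410131 284.37601740435866 215.71370349276685 [545. 150. 935.] [[-0.0, -1.0, 0.03], [-1.0, -0.0, -0.08], [0.08, -0.03, -1.0]]
side 475.9284267208204 279.7152534237179 205.2438282291368 [ 678. -849.  564.] [[1.0, 0.07, -0.01], [0.03, -0.44, -0.9], [-0.07, 0.9, -0.44]]
[[0.001, -0.947, -0.321, 82.94], [1.0, 0.001, -0.001, -0.355], [0.001, -0.321, 0.947, -142.297], [0.0, 0.0, 0.0, 1.0]] 60.2105018951432
```

View pics/top0.png

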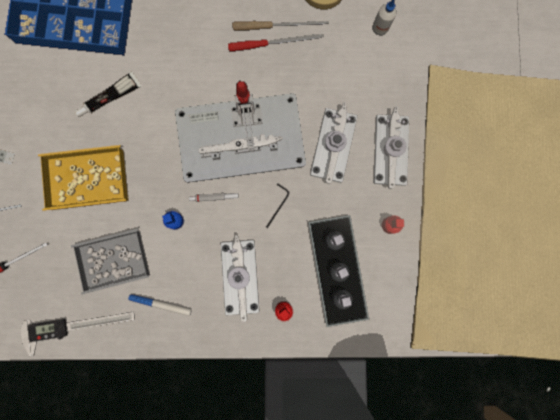

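View pics/side0.png

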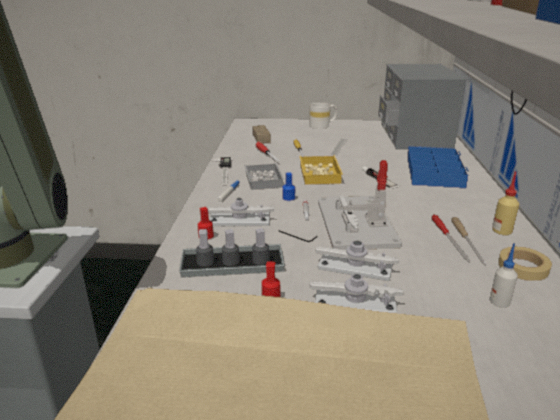

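The top view shows the grey and black tray with three dark, bright-shanked sockets at about (336,241), (340,271) and (344,299), left to right in y. The front block's nut is at (238,278), and the back blocks' nuts are at (337,141) and (395,146).

Could be mistaken for a socket: red at (284,311) and (394,224), blue at (173,219). None of these are wanted. I choose the three dark ones in the tray, plus the front block.

Run:
```python
from h import *
import pickle
c=pickle.load(open('top0.pkl','rb'))
for n,u,v,z in [('s1',336,240,81),('s2',340,270,81),('s3',344,298,81),('nut',238,278,60),('red',284,311,76),('marker',160,303,17)]: print(n,ray(c,u,v,z).round())
# tray angle
for u,v in [(308,221),(350,215),(368,320),(328,326)]: print(ray(c,u,v,18).round())
for u,v in [(221,241),(254,239),(257,315),(226,318)]: print('blk',ray(c,u,v,25).round())
im=cv2.resize(c['img'][205:335,200:390],None,fx=4,fy=4,interpolation=cv2.INTER_CUBIC); cv2.imwrite('pics/crop1.png',im)
```

```text
s1 [568.  28.  81.]
s2 [511.  21.  81.]
s3 [458.  14.  81.]
nut [495. 218.  60.]
red [433. 129.  76.]
marker [443. 379.  17.]
[610.  77.  18.]
[622. -11.  18.]
[407. -45.  18.]
[395.  37.  18.]
blk [568. 256.  25.]
blk [572. 188.  25.]
blk [419. 182.  25.]
blk [413. 244.  25.]
```

View pics/crop1.png

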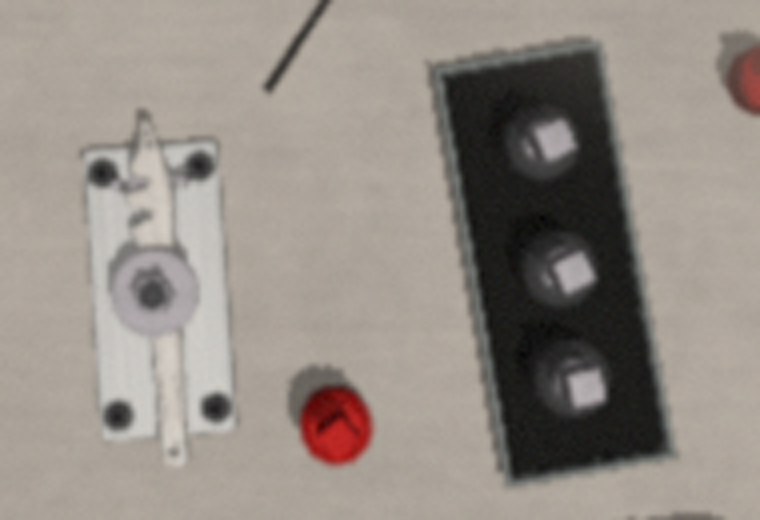

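The close crop confirms three dark sockets with bright square shanks in the tray and a small nut on the front block. The red socket at crop (336,424) is separate. I'm moving to look from above the tray.

arm_command(xyz=[[35,-32,3],[35,-32,3],[35,-32,3],[35,-32,3],[35,-32,3]], rot=[[0,0,0],[0,0,0],[0,0,0],[0,0,0],[0,0,0]], grip=[-0.15,-0.15,-0.15,-0.15,-0.15], force=60)

```text
t: 0.65
tcp_pos: [279.1, -352.1, 216.1]
orientation: [-3.114, -0.418, -0.0]
ft_force: [1.2, -0.7, -0.3]
width: 0.43
finger_force: 0.0
```

arm_command(xyz=[[35,-32,3],[35,-32,3],[35,-32,3],[35,-32,3],[35,-32,3]], rot=[[0,0,0],[0,0,0],[0,0,0],[0,0,0],[0,0,0]], grip=[-0.15,-0.15,-0.15,-0.15,-0.15])

```text
t: 1.15
tcp_pos: [405.6, -151.5, 201.2]
orientation: [3.113, 0.419, 0.0]
ft_force: [1.1, -1.5, 0.4]
width: 0.421
finger_force: 0.0
```

arm_command(xyz=[[35,-32,3],[35,-32,3],[35,-32,3],[35,-32,3]], rot=[[0,0,0],[0,0,0],[0,0,0],[0,0,0]], grip=[-0.15,-0.15,-0.15,-0.15])

```text
t: 1.55
tcp_pos: [506.8, 9.1, 189.1]
orientation: [3.113, 0.42, -0.0]
ft_force: [0.4, -1.0, 0.2]
width: 0.422
finger_force: 0.0
```

arm_command(xyz=[[0,0,0],[0,0,0],[0,0,0]], rot=[[0,0,7.65],[0,0,7.65],[0,0,0]], grip=[-0.15,-0.15,-0.15])

```text
t: 1.85
tcp_pos: [506.0, 7.7, 188.9]
orientation: [3.141, 0.003, -0.001]
ft_force: [0.0, -0.4, 0.3]
width: 0.427
finger_force: 0.0
```

Run:
```python
from h import *
import pickle
c=cam('wrist'); s=robot.get_state(); print(s['t'],s['tcp_pos'].round(1),s['orientation'].round(3),s['ft_force'].round(1))
pickle.dump(c,open('w1.pkl','wb')); cv2.imwrite('pics/w1.png',c['img'])
```

```text
1.9 [506.    7.3 189. ] [ 3.141e+00  6.000e-03 -1.000e-03] [-0.3 -0.7 -0.1]
```

View pics/w1.png

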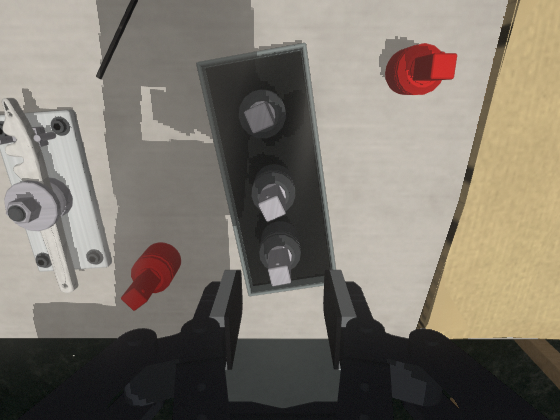

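Wrist view: shank tops are at about (260,117), (272,208) and (280,274), the front nut at (18,212), and the reds at (430,67) and (150,280).

Run:
```python
from h import *
import pickle
c=pickle.load(open('w1.pkl','rb')); g=cv2.cvtColor(c['img'],cv2.COLOR_BGR2GRAY)
big=[]
for u,v in [(260,117),(272,208),(280,274)]:
    p=g[v-25:v+25,u-25:u+25]
    m=((g>g[v-3:v+4,u-3:u+4].mean()-14)).astype(np.uint8)
    x=np.zeros_like(m); x[v-25:v+25,u-25:u+25]=m[v-25:v+25,u-25:u+25]
    n,l,st,ce=cv2.connectedComponentsWithStats(x,connectivity=4); k=l[v,u]
    y,xx=np.where(l==k)
    P=np.array([ray(c,a,b,81)[:2] for a,b in zip(xx,y)],np.float32)
    r=cv2.minAreaRect(P); print(g[v,u],st[k],np.round(r[0],1),np.round(r[1],1),round(r[2],1))
    big.append(cv2.resize(c['img'][v-28:v+28,u-28:u+28],None,fx=4,fy=4,interpolation=cv2.INTER_NEAREST))
n=cv2.resize(c['img'][184:240,0:56],None,fx=4,fy=4,interpolation=cv2.INTER_NEAREST)
cv2.imwrite('pics/c2.png',np.hstack(big[:2]+[big[2]]))
print(ray(c,18,212,58))
# tray corners at rim
for u,v in [(198,64),(305,44),(334,283),(250,294)]: print(ray(c,u,v,18).round())
```

```text
106 [244 101  29  31 552] [572.8  25. ] [17.2 15.1] 22.9
176 [260 197  24  24 344] [507.5  15.9] [14.  13.8] 24.7
173 [269 267  21  19 284] [453.   10.5] [13.9 13.8] 12.1
[496.77965367 218.66682514  58.        ]
[609.  76.  18.]
[624.  -9.  18.]
[411. -42.  18.]
[398.  40.  18.]
```

View pics/c2.png

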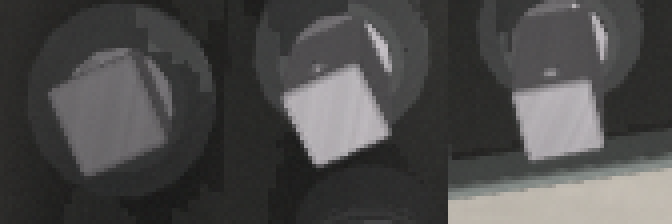

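Run:
```python
from h import *
print(robot.get_state()['joint_pos'].round(3))
```

```text
[-0.008  0.245  1.785 -0.     1.113  1.559]
```

arm_command(xyz=[[2.5,-8.7,20],[0,0,0],[0,0,0]], rot=[[0,0,-7.7],[0,0,-7.7],[0,0,-7.6]], grip=[-0.15,-0.15,-0.15])

```text
t: 2.2
tcp_pos: [508.1, 15.6, 168.7]
orientation: [-3.076, -0.64, 0.002]
ft_force: [0.6, -0.8, 0.9]
width: 0.426
finger_force: 0.0
```

Run:
```python
from h import *
s=robot.get_state()
print(s['joint_pos'].round(3),s['tcp_pos'].round(1))
c=cam('wrist');cv2.imwrite('pics/w2.png',c['img'])
```

```text
[ 0.008  0.267  1.81  -0.     1.066  1.169] [508.1  15.6 168.7]
```

View pics/w2.png

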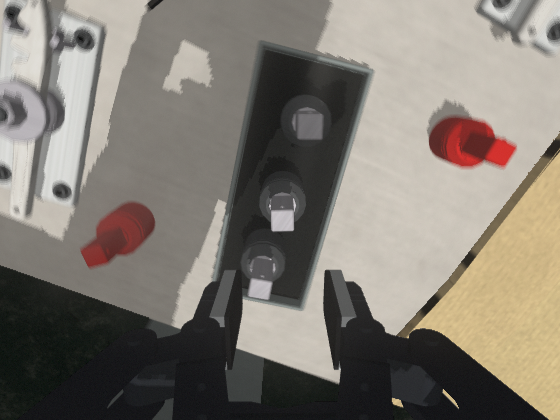

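The shank is centred at (282,220), midway between the fingers (x≈223–342) and square to them. Descending and gripping.

arm_command(xyz=[[0,0,40],[0,0,40],[0,0,25],[0,0,12]], rot=[[0,0,0],[0,0,0],[0,0,0],[0,0,0]], grip=[-0.15,-0.15,-0.15,-0.15])

```text
t: 2.65
tcp_pos: [507.1, 15.4, 50.2]
orientation: [-3.078, -0.626, 0.006]
ft_force: [-0.5, 0.5, 0.1]
width: 0.428
finger_force: 0.0
```

arm_command(xyz=[[0,0,0],[0,0,0],[0,0,0],[0,0,0]], rot=[[0,0,0],[0,0,0],[0,0,0],[0,0,0]], grip=[-0.9,-0.9,-0.9,-0.9], force=80)

```text
t: 3.05
tcp_pos: [509.4, 15.8, 53.4]
orientation: [3.078, 0.627, 0.004]
ft_force: [-0.3, -0.8, -1.2]
width: 0.169
finger_force: 78.4
```

Run:
```python
from h import *
s=robot.get_state()
R=Ro.from_rotvec(s['orientation']).as_matrix()
print(s['t'],s['tcp_pos'].round(1),R.round(3).tolist(),s['width'],s['ft_force'].round(1))
```

```text
3.05 [509.4  15.8  53.4] [[0.92, 0.391, 0.002], [0.391, -0.92, -0.0], [0.002, 0.001, -1.0]] 0.1687540858225316 [-0.3 -0.8 -1.2]
```

arm_command(xyz=[[0,0,-40],[0,0,-40]], rot=[[0,0,0],[0,0,0]], grip=[-0.9,-0.9])

```text
t: 3.25
tcp_pos: [507.9, 15.9, 133.1]
orientation: [-3.078, -0.628, 0.003]
ft_force: [2.2, 0.3, -0.6]
width: 0.171
finger_force: 78.6
```

arm_command(xyz=[[2,-47.7,-4.5],[2,-47.7,-4.5],[2,-47.7,-4.5],[2,-47.7,-4.5],[0,0,0]], rot=[[0,0,0],[0,0,0],[0,0,0],[0,0,0],[0,0,0]], grip=[-0.9,-0.9,-0.9,-0.9,-0.9])

```text
t: 3.75
tcp_pos: [439.9, 199.1, 151.7]
orientation: [-3.074, -0.637, -0.004]
ft_force: [0.5, -0.7, -1.7]
width: 0.176
finger_force: 79.0
```

arm_command(xyz=[[0,0,0],[0,0,0]], rot=[[0,0,0],[0,0,0]], grip=[-0.9,-0.9])

```text
t: 3.95
tcp_pos: [441.6, 193.8, 150.5]
orientation: [3.078, 0.627, 0.001]
ft_force: [-0.5, -0.9, -0.7]
width: 0.171
finger_force: 79.0
```

Run:
```python
from h import *
import pickle
c=cam('wrist'); s=robot.get_state(); pickle.dump(c,open('w3.pkl','wb'))
print(s['t'],s['tcp_pos'].round(1),s['width'],s['finger_force'],s['ft_force'].round(1))
p=proj(c,[497,218.5,58]); print(p)
u,v=p.round().astype(int); cv2.imwrite('pics/w3.png',np.hstack([cv2.resize(c['img'],(400,300)),cv2.resize(c['img'][max(v-40,0):v+40,u-50:u+50],(400,300),interpolation=cv2.INTER_NEAREST)]))
```

```text
4.0 [441.7 193.5 150.3] 0.17471821693879025 78.99053692817688 [ 0.   0.3 -2.3]
[281.53257994 128.04618295]
```

View pics/w3.png

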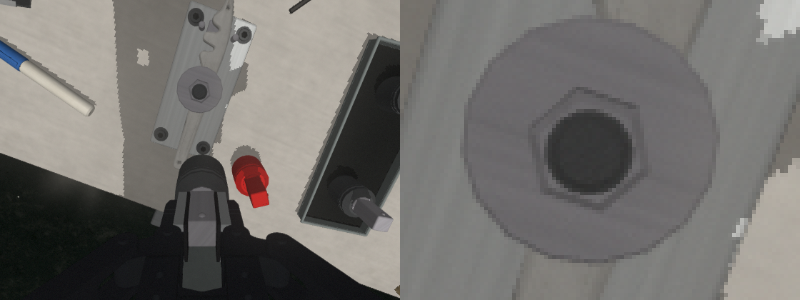

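Run:
```python
from h import *
import pickle
c=pickle.load(open('w3.pkl','rb'))
f=lambda X,Y,z: ray(c,232+(X-400)/4-.5,88+Y/3.75-.5,z)
H=[(577,88),(640,108),(648,165),(600,208),(540,192),(530,135)]
P=np.array([f(x,y,56.5)[:2] for x,y in H]); m=P.mean(0); d=P-m
print(m,np.hypot(*d.T).round(1),((np.degrees(np.arctan2(d[:,1],d[:,0])))%60).round(1))
print('stud',f(589,152,61),'washer',f(591,139,44)) 
# held socket: body outline and shank
```

```text
[496.5304443 220.2104051] [10.3 10.6  9.7 10.  10.6  9.7] [33.5 33.5 37.9 33.  34.8 38.5]
stud [496.59044299 220.20897294  61.        ] washer [497.26200863 220.31207064  44.        ]
```

The nut measures 18 mm across flats (corner radius about 10.3 mm), centred at (496.6, 220.2), with flat normals at about 5° mod 60. Trying the middle socket.

arm_command(xyz=[[30.5,-1.5,0],[30.4,-1.5,0],[0,0,16],[0,0,15],[0,0,0]], rot=[[0,0,0],[0,0,0],[0,0,0],[0,0,0],[0,0,0]], grip=[-0.9,-0.9,-0.9,-0.9,-0.9])

```text
t: 4.5
tcp_pos: [495.4, 219.1, 117.1]
orientation: [3.078, 0.623, -0.008]
ft_force: [-0.5, -0.4, -1.1]
width: 0.175
finger_force: 79.0
```

arm_command(xyz=[[0,0,0],[0,0,4],[0,0,3],[0,0,2],[0,0,2]], rot=[[0,0,0],[0,0,0],[0,0,0],[0,0,0],[0,0,0]], grip=[-0.9,-0.9,-0.9,-0.9,-0.9])

```text
t: 5.0
tcp_pos: [496.2, 221.2, 108.4]
orientation: [3.078, 0.628, 0.001]
ft_force: [-0.5, -0.5, -2.3]
width: 0.173
finger_force: 79.0
```

arm_command(xyz=[[0,0,2],[0,0,1],[0,0,1]], rot=[[0,0,0],[0,0,0],[0,0,0]], grip=[-0.9,-0.9,-0.9])

```text
t: 5.3
tcp_pos: [496.3, 221.2, 104.3]
orientation: [3.078, 0.628, 0.0]
ft_force: [-0.4, 0.1, -0.0]
width: 0.171
finger_force: 79.2
```

arm_command(xyz=[[0,0,2],[0,0,2],[0,0,1]], rot=[[0,0,0],[0,0,0],[0,0,0]], grip=[-0.9,-0.9,-0.9])

```text
t: 5.6
tcp_pos: [497.1, 220.5, 101.0]
orientation: [3.076, 0.629, 0.004]
ft_force: [0.3, -4.3, 4.6]
width: 0.17
finger_force: 79.7
```

arm_command(xyz=[[0,0,2],[0,0,2],[0,0,1]], rot=[[0,0,0],[0,0,0],[0,0,0]], grip=[-0.9,-0.9,-0.9])

```text
t: 5.9
tcp_pos: [497.4, 220.3, 97.2]
orientation: [3.076, 0.628, 0.005]
ft_force: [-2.7, -5.5, 19.4]
width: 0.17
finger_force: 81.8
```

arm_command(xyz=[[0,0.6,0],[0,0.4,0],[0,0,0]], rot=[[0,0,0],[0,0,0],[0,0,0]], grip=[-0.9,-0.9,-0.9])

```text
t: 6.2
tcp_pos: [497.4, 220.1, 97.1]
orientation: [3.078, 0.628, 0.005]
ft_force: [-3.3, -2.7, 15.2]
width: 0.172
finger_force: 81.5
```

```bash
cat > st.py <<'E'
from h import *
s=robot.get_state(); R=Ro.from_rotvec(s['orientation']).as_matrix()
print(s['t'],s['tcp_pos'].round(1),'yaw',np.degrees(np.arctan2(R[1,0],R[0,0])).round(1),'tilt',R[:2,2].round(3),'F',s['ft_force'].round(1),'M',s['wrist_torque'].round(2),'w',round(s['width'],3),'j6',s['joint_pos'][5].round(2))
E
python3 st.py
```

```text
6.2 [497.4 220.1  97.1] yaw 23.0 tilt [0.003 0.   ] F [-3.3 -2.7 15.2] M [-0.62  0.69 -0.07] w 0.172 j6 1.57
```

arm_command(xyz=[[0,0,0],[0,0,0],[0,0,0]], rot=[[0,0,5],[0,0,5],[0,0,0]], grip=[-0.9,-0.9,-0.9])

```text
t: 6.5
tcp_pos: [497.1, 219.8, 94.9]
orientation: [3.12, 0.358, 0.002]
ft_force: [-0.1, -3.4, 2.8]
width: 0.17
finger_force: 79.6
```

```bash
python3 st.py
```

```text
6.5 [497.1 219.8  94.9] yaw 13.1 tilt [ 0.002 -0.001] F [-0.1 -3.4  2.8] M [-0.59 -0.12 -0.04] w 0.17 j6 1.74
```

arm_command(xyz=[[0,0,0],[0,0,0],[0,0,0]], rot=[[0,0,5],[0,0,5],[0,0,0]], grip=[-0.9,-0.9,-0.9])

```text
t: 6.8
tcp_pos: [497.0, 220.1, 94.1]
orientation: [3.14, 0.087, 0.001]
ft_force: [1.9, -1.5, 0.1]
width: 0.173
finger_force: 79.1
```

```bash
python3 st.py
```

```text
6.8 [497.  220.1  94.1] yaw 3.2 tilt [ 0.001 -0.   ] F [ 1.9 -1.5  0.1] M [-0.34 -0.36  0.02] w 0.173 j6 1.91
```

arm_command(xyz=[[0,0,2],[0,0,2],[0,0,1],[0,0,1],[0,0,0]], rot=[[0,0,0],[0,0,0],[0,0,0],[0,0,0],[0,0,0]], grip=[-0.9,-0.9,-0.9,-0.9,-0.9])

```text
t: 7.3
tcp_pos: [496.9, 220.1, 89.4]
orientation: [3.14, 0.085, 0.002]
ft_force: [0.9, -2.8, 7.0]
width: 0.171
finger_force: 80.5
```

```bash
python3 st.py
```

```text
7.3 [496.9 220.1  89.4] yaw 3.1 tilt [ 0.001 -0.   ] F [ 0.9 -2.8  7. ] M [-0.79  0.    0.02] w 0.171 j6 1.91
```

arm_command(xyz=[[0,0,0],[0,0,0],[0,0,0]], rot=[[0,0,-8],[0,0,-8],[0,0,0]], grip=[-0.9,-0.9,-0.9])

```text
t: 7.6
tcp_pos: [497.2, 220.0, 89.4]
orientation: [3.097, 0.525, 0.003]
ft_force: [0.6, -4.0, 7.3]
width: 0.168
finger_force: 80.3
```

```bash
python3 st.py
```

```text
7.6 [497.2 220.   89.4] yaw 19.2 tilt [ 0.002 -0.   ] F [ 0.6 -4.   7.3] M [-0.84 -0.12  0.09] w 0.168 j6 1.63
```

arm_command(xyz=[[0,0,0],[0,0,0],[0,0,0]], rot=[[0,0,-8],[0,0,-8],[0,0,0]], grip=[-0.9,-0.9,-0.9])

```text
t: 7.9
tcp_pos: [497.1, 220.3, 89.4]
orientation: [2.994, 0.95, 0.003]
ft_force: [-0.0, -3.4, 6.4]
width: 0.178
finger_force: 80.3
```

```bash
python3 st.py
```

```text
7.9 [497.1 220.3  89.4] yaw 35.2 tilt [0.002 0.   ] F [-0.  -3.4  6.4] M [-0.64 -0.16  0.05] w 0.178 j6 1.35
```

arm_command(xyz=[[0,0,0],[0,0,0],[0,0,0]], rot=[[0,0,-8],[0,0,-8],[0,0,0]], grip=[-0.9,-0.9,-0.9])

```text
t: 8.2
tcp_pos: [496.9, 220.5, 89.4]
orientation: [-2.833, -1.358, -0.002]
ft_force: [1.1, -3.1, 6.7]
width: 0.169
finger_force: 80.3
```

```bash
python3 st.py
```

```text
8.2 [496.9 220.5  89.4] yaw 51.2 tilt [0.001 0.001] F [ 1.1 -3.1  6.7] M [-0.53 -0.05  0.04] w 0.169 j6 1.07
```

arm_command(xyz=[[0,0,0],[0,0,0],[0,0,0]], rot=[[0,0,-8],[0,0,-6],[0,0,0]], grip=[-0.9,-0.9,-0.9])

```text
t: 8.5
tcp_pos: [496.8, 220.6, 89.4]
orientation: [-2.647, -1.691, -0.002]
ft_force: [-1.3, -1.5, 7.9]
width: 0.171
finger_force: 80.3
```

```bash
python3 st.py
```

```text
8.5 [496.8 220.6  89.4] yaw 65.1 tilt [0.001 0.001] F [-1.3 -1.5  7.9] M [-0.34  0.1  -0.13] w 0.171 j6 0.83
```

arm_command(xyz=[[0,0,0],[0,0,0],[0,0,0]], rot=[[0,0,-6],[0,0,-6],[0,0,0]], grip=[-0.9,-0.9,-0.9])

```text
t: 8.8
tcp_pos: [496.5, 220.8, 89.4]
orientation: [-2.456, -1.957, -0.002]
ft_force: [-0.6, -1.2, 8.6]
width: 0.174
finger_force: 80.4
```

```bash
python3 st.py
```

```text
8.8 [496.5 220.8  89.4] yaw 77.1 tilt [0.    0.001] F [-0.6 -1.2  8.6] M [-0.25  0.21 -0.14] w 0.174 j6 0.62
```

arm_command(xyz=[[0,0,0],[0,0,0],[0,0,0],[0,0,0]], rot=[[0,0,-6],[0,0,-6],[0,0,-6],[0,0,0]], grip=[-0.9,-0.9,-0.9,-0.9])

```text
t: 9.2
tcp_pos: [496.2, 220.8, 89.4]
orientation: [-2.118, -2.319, -0.001]
ft_force: [-2.2, -1.0, 8.1]
width: 0.17
finger_force: 80.5
```

```bash
python3 st.py
```

```text
9.2 [496.2 220.8  89.4] yaw 95.2 tilt [-0.     0.001] F [-2.2 -1.   8.1] M [-0.1   0.35  0.14] w 0.17 j6 0.31
```

Turning 92° met no resistance, so this socket is oversize and slips. Returning it to its place.

arm_command(xyz=[[0,0,-20],[0,0,-20],[0,0,-20],[0,0,0],[0,0,0]], rot=[[0,0,0],[0,0,0],[0,0,8],[0,0,8],[0,0,8]], grip=[-0.9,-0.9,-0.9,-0.9,-0.9])

```text
t: 9.7
tcp_pos: [496.1, 220.9, 148.6]
orientation: [-2.561, -1.818, -0.001]
ft_force: [-0.7, 0.1, -2.3]
width: 0.17
finger_force: 82.2
```

arm_command(xyz=[[0,0,0],[0,0,0],[0,0,0],[0,0,0],[0,0,0]], rot=[[0,0,8],[0,0,8],[0,0,8],[0,0,8],[0,0,8]], grip=[-0.9,-0.9,-0.9,-0.9,-0.9])

```text
t: 10.2
tcp_pos: [495.6, 220.7, 147.6]
orientation: [-3.028, -0.832, 0.003]
ft_force: [0.9, -1.0, -1.3]
width: 0.167
finger_force: 82.2
```

arm_command(xyz=[[0,0,0],[-13.8,38.5,0],[-13.8,38.5,0],[-13.8,38.5,0],[-13.8,38.5,0]], rot=[[0,0,8],[0,0,0],[0,0,0],[0,0,0],[0,0,0]], grip=[-0.9,-0.9,-0.9,-0.9,-0.9])

```text
t: 10.7
tcp_pos: [505.3, 56.2, 147.8]
orientation: [-3.076, -0.629, 0.002]
ft_force: [0.8, 0.2, -1.1]
width: 0.171
finger_force: 82.2
```

arm_command(xyz=[[-13.7,38.8,0],[0,0,0],[0,0,0]], rot=[[0,0,0],[0,0,0],[0,0,0]], grip=[-0.9,-0.9,-0.9])

```text
t: 11.0
tcp_pos: [508.1, 15.7, 147.8]
orientation: [-3.077, -0.624, 0.002]
ft_force: [-0.1, 0.4, -1.2]
width: 0.173
finger_force: 82.2
```

```bash
python3 st.py
```

```text
11.0 [508.1  15.7 147.8] yaw 22.9 tilt [-0.001  0.001] F [-0.1  0.4 -1.2] M [0.04 0.01 0.01] w 0.173 j6 1.18
```

arm_command(xyz=[[0,0,45],[0,0,35],[0,0,11],[0,0,3],[0,0,1]], rot=[[0,0,0],[0,0,0],[0,0,0],[0,0,0],[0,0,0]], grip=[-0.9,-0.9,-0.9,-0.9,-0.9])

```text
t: 11.5
tcp_pos: [509.5, 16.6, 54.0]
orientation: [3.078, 0.629, 0.002]
ft_force: [0.3, 0.0, -0.8]
width: 0.171
finger_force: 82.1
```

```bash
python3 st.py
```

```text
11.5 [509.5  16.6  54. ] yaw 23.1 tilt [0.001 0.   ] F [ 0.3  0.  -0.8] M [-0.02  0.01 -0.02] w 0.171 j6 1.18
```

arm_command(xyz=[[0,0,0],[0,0,0],[0,0,0],[0,0,-10],[0,0,-40]], rot=[[0,0,0],[0,0,0],[0,0,0],[0,0,0],[0,0,0]], grip=[-0.15,-0.15,-0.15,-0.15,-0.15])

```text
t: 12.0
tcp_pos: [506.0, 15.8, 101.6]
orientation: [-3.077, -0.627, 0.012]
ft_force: [1.0, 0.5, -0.9]
width: 0.427
finger_force: 0.0
```

arm_command(xyz=[[0,0,-40],[0,0,-10],[0,0,0],[0,0,0]], rot=[[0,0,0],[0,0,0],[0,0,0],[0,0,0]], grip=[-0.15,-0.15,-0.15,-0.15])

```text
t: 12.4
tcp_pos: [507.9, 15.8, 152.9]
orientation: [-3.078, -0.627, 0.002]
ft_force: [-0.8, -0.3, -0.2]
width: 0.424
finger_force: 0.0
```

```bash
python3 st.py
python3 - <<'E'
from h import *
c=cam('wrist'); g=cv2.cvtColor(c['img'],cv2.COLOR_BGR2GRAY)
out=[]
for X in [(571,25.3,81),(508.3,15.7,81),(452,9,81)]:
    u,v=proj(c,X).round().astype(int)
    r=18; 
    m=cv2.GaussianBlur(g,(3,3),0)[v-r:v+r,u-r:u+r]
    t,b=cv2.threshold(m,0,255,cv2.THRESH_OTSU)
    n,l,st,ce=cv2.connectedComponentsWithStats(b,connectivity=4); k=1+np.argmax(st[1:,4])
    y,x=np.where(l==k); P=np.array([ray(c,a+u-r,bb+v-r,81)[:2] for a,bb in zip(x,y)],np.float32)
    q=cv2.minAreaRect(P); print((u,v),t,st[k],np.round(q[0],1),np.round(q[1],1),round(q[2],1))
    out.append(cv2.resize(g[v-25:v+25,u-25:u+25],(200,200),interpolation=cv2.INTER_NEAREST))
cv2.imwrite('pics/c4.png',np.hstack(out))
E
```

```text
12.4 [507.9  15.8 152.9] yaw 23.0 tilt [-0.001 -0.   ] F [-0.8 -0.3 -0.2] M [ 0.01 -0.05 -0.06] w 0.424 j6 1.18
(np.int64(311), np.int64(129)) 83.0 [  6   0  28  32 823] [572.7  25.2] [17.5 15.5] 23.1
(np.int64(284), np.int64(229)) 121.0 [  5   5  24  22 526] [509.3  16.9] [14.2 14.7] 23.1
(np.int64(260), np.int64(303)) 128.0 [  0   5  36  31 790] [450.2   9. ] [23.7 24.3] 23.1
```

View pics/c4.png

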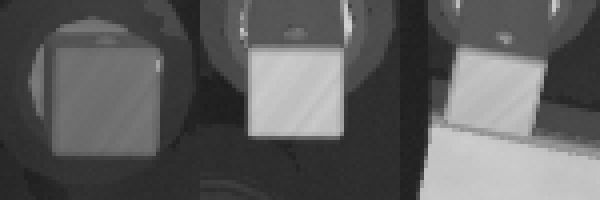

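Crops: the left and middle shanks are square to the gripper. The right one (socket 3) is turned about 10°. Next I'm picking socket 1, the far one.

arm_command(xyz=[[30.2,7.8,0],[30.2,7.8,0],[0,0,40],[0,0,30],[0,0,0]], rot=[[0,0,0],[0,0,0],[0,0,0],[0,0,0],[0,0,0]], grip=[-0.15,-0.15,-0.15,-0.15,-0.15])

```text
t: 12.95
tcp_pos: [566.0, 25.1, 77.6]
orientation: [-3.076, -0.627, 0.02]
ft_force: [-1.1, -0.0, -0.5]
width: 0.426
finger_force: 0.0
```

arm_command(xyz=[[0,0,20],[0,0,11],[0,0,0],[0,0,0]], rot=[[0,0,0],[0,0,0],[0,0,0],[0,0,0]], grip=[-0.15,-0.15,-0.15,-0.15])

```text
t: 13.35
tcp_pos: [570.6, 25.1, 52.9]
orientation: [3.078, 0.627, 0.001]
ft_force: [0.3, 0.9, -0.2]
width: 0.425
finger_force: 0.0
```

arm_command(xyz=[[0,0,0],[0,0,0],[0,0,0],[0,0,0]], rot=[[0,0,0],[0,0,0],[0,0,0],[0,0,0]], grip=[-0.9,-0.9,-0.9,-0.9])

```text
t: 13.75
tcp_pos: [571.0, 25.1, 53.4]
orientation: [3.078, 0.627, 0.003]
ft_force: [-0.8, -0.2, 7.1]
width: 0.166
finger_force: 78.4
```

```bash
python3 st.py
```

```text
13.75 [571.   25.1  53.4] yaw 23.0 tilt [ 0.002 -0.   ] F [-0.8 -0.2  7.1] M [0.11 0.14 0.04] w 0.166 j6 1.19
```

arm_command(xyz=[[0,0,-40],[0,0,-40],[1.7,-41.7,0],[1.7,-41.7,0],[1.7,-41.7,0]], rot=[[0,0,0],[0,0,0],[0,0,0],[0,0,0],[0,0,0]], grip=[-0.9,-0.9,-0.9,-0.9,-0.9])

```text
t: 14.25
tcp_pos: [525.2, 143.1, 132.3]
orientation: [-3.079, -0.625, 0.0]
ft_force: [-0.6, 0.5, -2.2]
width: 0.172
finger_force: 78.7
```

arm_command(xyz=[[1.7,-41.7,0],[1.7,-41.6,0],[0,0,10],[0,0,8],[0,0,0]], rot=[[0,0,0],[0,0,0],[0,0,0],[0,0,0],[0,0,0]], grip=[-0.9,-0.9,-0.9,-0.9,-0.9])

```text
t: 14.75
tcp_pos: [495.6, 219.1, 112.6]
orientation: [3.077, 0.627, -0.006]
ft_force: [-0.8, 0.6, -1.3]
width: 0.173
finger_force: 78.8
```

arm_command(xyz=[[0,0,0],[0,0,3],[0,0,2],[0,0,2],[0,0,1]], rot=[[0,0,0],[0,0,0],[0,0,0],[0,0,0],[0,0,0]], grip=[-0.9,-0.9,-0.9,-0.9,-0.9])

```text
t: 15.25
tcp_pos: [496.6, 220.0, 106.1]
orientation: [3.078, 0.627, -0.0]
ft_force: [0.4, -0.5, -1.7]
width: 0.172
finger_force: 78.8
```

arm_command(xyz=[[0,0,1],[0,0,1],[0,0,0]], rot=[[0,0,0],[0,0,0],[0,0,0]], grip=[-0.9,-0.9,-0.9])

```text
t: 15.55
tcp_pos: [496.5, 220.3, 104.1]
orientation: [3.078, 0.628, -0.0]
ft_force: [0.4, -0.1, -1.0]
width: 0.168
finger_force: 78.8
```

```bash
python3 st.py
```

```text
15.55 [496.5 220.3 104.1] yaw 23.1 tilt [-0. -0.] F [ 0.4 -0.1 -1. ] M [ 0.03  0.01 -0.03] w 0.168 j6 1.57
```

arm_command(xyz=[[0,0,1],[0,0,1],[0,0,1],[0,0,0]], rot=[[0,0,0],[0,0,0],[0,0,0],[0,0,0]], grip=[-0.9,-0.9,-0.9,-0.9])

```text
t: 15.95
tcp_pos: [496.4, 220.2, 101.1]
orientation: [3.078, 0.628, -0.001]
ft_force: [-0.3, -1.1, -2.3]
width: 0.173
finger_force: 78.8
```

```bash
python3 st.py
```

```text
15.95 [496.4 220.2 101.1] yaw 23.0 tilt [-0. -0.] F [-0.3 -1.1 -2.3] M [ 0.    0.02 -0.02] w 0.173 j6 1.56
```

arm_command(xyz=[[0,0,1],[0,0,1],[0,0,1],[0,0,0]], rot=[[0,0,0],[0,0,0],[0,0,0],[0,0,0]], grip=[-0.9,-0.9,-0.9,-0.9])

```text
t: 16.35
tcp_pos: [496.5, 220.2, 98.1]
orientation: [3.078, 0.627, -0.001]
ft_force: [-0.4, 0.3, -1.4]
width: 0.167
finger_force: 78.8
```

```bash
python3 st.py
```

```text
16.35 [496.5 220.2  98.1] yaw 23.0 tilt [-0. -0.] F [-0.4  0.3 -1.4] M [-0.06 -0.04  0.01] w 0.167 j6 1.57
```

arm_command(xyz=[[0,0,-6],[0,0,-6],[0,0,0],[0,0,0]], rot=[[0,0,0],[0,0,0],[0,0,8],[0,0,7]], grip=[-0.9,-0.9,-0.9,-0.9])

```text
t: 16.75
tcp_pos: [497.0, 220.4, 111.3]
orientation: [-3.134, -0.212, -0.002]
ft_force: [0.9, 0.1, -1.3]
width: 0.17
finger_force: 78.8
```

arm_command(xyz=[[0,0,3],[0,0,2],[0,0,2],[0,0,1],[0,0,1]], rot=[[0,0,0],[0,0,0],[0,0,0],[0,0,0],[0,0,0]], grip=[-0.9,-0.9,-0.9,-0.9,-0.9])

```text
t: 17.25
tcp_pos: [496.5, 220.3, 101.1]
orientation: [3.134, 0.221, -0.0]
ft_force: [-0.2, -0.3, -1.3]
width: 0.172
finger_force: 78.8
```

arm_command(xyz=[[0,0,2],[0,0,2],[0,0,2],[0,0,2],[0,0,2]], rot=[[0,0,0],[0,0,0],[0,0,0],[0,0,0],[0,0,0]], grip=[-0.9,-0.9,-0.9,-0.9,-0.9])

```text
t: 17.75
tcp_pos: [496.6, 220.2, 91.1]
orientation: [3.134, 0.22, -0.0]
ft_force: [-0.2, -1.0, -2.1]
width: 0.171
finger_force: 78.8
```

arm_command(xyz=[[0,0,1],[0,0,0],[0,0,0],[0,0,0]], rot=[[0,0,0],[0,0,8],[0,0,8],[0,0,0]], grip=[-0.9,-0.9,-0.9,-0.9])

```text
t: 18.15
tcp_pos: [496.7, 220.4, 90.5]
orientation: [-3.134, 0.217, -0.001]
ft_force: [-0.3, -0.5, 0.7]
width: 0.172
finger_force: 79.1
```

```bash
python3 st.py
```

```text
18.15 [496.7 220.4  90.5] yaw -7.9 tilt [0. 0.] F [-0.3 -0.5  0.7] M [ 0.01 -0.02  0.05] w 0.172 j6 2.11
```

This one also goes down freely at two angles 15° apart, so it's oversize too. Returning it; socket 3 is the candidate.

arm_command(xyz=[[0,0,-25],[0,0,-25],[0,0,0],[0,0,0],[0,0,0]], rot=[[0,0,0],[0,0,-8],[0,0,-8],[0,0,-8],[0,0,-7]], grip=[-0.9,-0.9,-0.9,-0.9,-0.9])

```text
t: 18.65
tcp_pos: [496.6, 220.2, 140.4]
orientation: [3.075, 0.641, 0.001]
ft_force: [0.0, 1.4, -1.9]
width: 0.173
finger_force: 78.9
```

arm_command(xyz=[[-1.7,41.7,0],[-1.7,41.7,0],[-1.7,41.7,0],[-1.7,41.7,0],[-1.7,41.6,0]], rot=[[0,0,0],[0,0,0],[0,0,0],[0,0,0],[0,0,0]], grip=[-0.9,-0.9,-0.9,-0.9,-0.9])

```text
t: 19.15
tcp_pos: [570.7, 23.5, 140.2]
orientation: [3.077, 0.633, 0.0]
ft_force: [0.6, 0.3, -1.8]
width: 0.173
finger_force: 78.9
```

arm_command(xyz=[[0,0,0],[0,0,0],[0,0,40],[0,0,30],[0,0,12]], rot=[[0,0,0],[0,0,0],[0,0,0],[0,0,0],[0,0,0]], grip=[-0.9,-0.9,-0.9,-0.9,-0.9])

```text
t: 19.65
tcp_pos: [567.7, 26.4, 55.5]
orientation: [-3.076, -0.632, 0.009]
ft_force: [-0.0, 0.3, -1.2]
width: 0.171
finger_force: 79.0
```

arm_command(xyz=[[0,0,4],[0,0,1],[0,0,0]], rot=[[0,0,0],[0,0,0],[0,0,0]], grip=[-0.9,-0.9,-0.9])

```text
t: 19.95
tcp_pos: [571.4, 25.6, 54.5]
orientation: [3.077, 0.629, 0.005]
ft_force: [0.4, 0.8, -0.8]
width: 0.167
finger_force: 79.0
```

```bash
python3 st.py
```

```text
19.95 [571.4  25.6  54.5] yaw 23.1 tilt [ 0.003 -0.   ] F [ 0.4  0.8 -0.8] M [0.   0.02 0.01] w 0.167 j6 1.19
```

arm_command(xyz=[[0,0,1],[0,0,0],[0,0,0],[0,0,0],[0,0,0]], rot=[[0,0,0],[0,0,0],[0,0,0],[0,0,0],[0,0,0]], grip=[-0.9,-0.9,-0.15,-0.15,-0.15])

```text
t: 20.45
tcp_pos: [570.4, 25.1, 52.4]
orientation: [3.078, 0.627, 0.0]
ft_force: [-0.5, -0.1, -0.1]
width: 0.422
finger_force: 0.0
```

arm_command(xyz=[[0,0,-10],[0,0,-45],[0,0,-45],[-38.2,-10.6,0],[-38.2,-10.6,0]], rot=[[0,0,0],[0,0,0],[0,0,0],[0,0,0],[0,0,0]], grip=[-0.15,-0.15,-0.15,-0.15,-0.15])

```text
t: 20.95
tcp_pos: [492.5, 14.7, 154.5]
orientation: [3.077, 0.628, 0.008]
ft_force: [-1.1, -0.2, -0.8]
width: 0.424
finger_force: 0.0
```

arm_command(xyz=[[-38.2,-10.7,0],[0,0,0],[0,0,0],[0,0,0],[0,0,0]], rot=[[0,0,0],[0,0,5.5],[0,0,5.5],[0,0,0],[0,0,0]], grip=[-0.15,-0.15,-0.15,-0.15,-0.15])

```text
t: 21.45
tcp_pos: [452.6, 9.6, 152.8]
orientation: [3.124, 0.333, 0.001]
ft_force: [-0.4, -1.2, -0.2]
width: 0.425
finger_force: 0.0
```

```bash
python3 st.py
python3 - <<'E'
from h import *
c=cam('wrist'); g=cv2.cvtColor(c['img'],cv2.COLOR_BGR2GRAY)
print([proj(c,X).round() for X in [(452,9.5,81),(508.5,16,81),(570.5,25,81)]])
cv2.imwrite('pics/w5.png',c['img'])
u,v=proj(c,(452,9.5,81)).round().astype(int); r=18
m=cv2.GaussianBlur(g,(3,3),0)[v-r:v+r,u-r:u+r]
t,b=cv2.threshold(m,0,255,cv2.THRESH_OTSU)
n,l,st,ce=cv2.connectedComponentsWithStats(b,connectivity=4); k=1+np.argmax(st[1:,4])
y,x=np.where(l==k); P=np.array([ray(c,a+u-r,bb+v-r,81)[:2] for a,bb in zip(x,y)],np.float32)
q=cv2.minAreaRect(P); print((u,v),t,st[k],np.round(q[0],1),np.round(q[1],1),round(q[2],1))
E
```

```text
21.45 [452.6   9.6 152.8] yaw 12.2 tilt [ 0.001 -0.   ] F [-0.4 -1.2 -0.2] M [ 0.06 -0.02 -0.03] w 0.425 j6 1.35
[array([283., 230.]), array([293., 140.]), array([302.,  20.])]
(np.int64(283), np.int64(230)) 126.0 [  5   5  24  23 547] [453.1  10.9] [14.9 14.7] 12.2
```

View pics/w5.png

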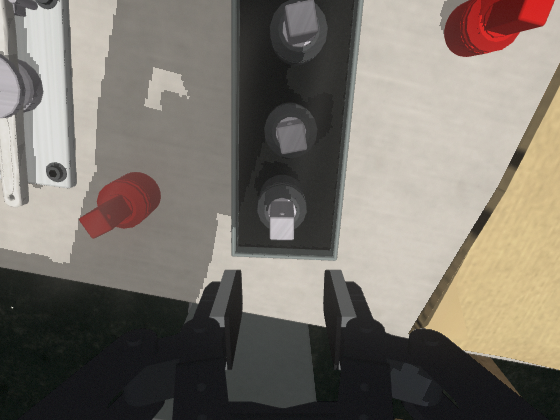

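Sockets 1 and 2 stand upright in the tray at (300,20) and (291,135). Socket 3 at (282,229) is centred and square between the fingers. Picking it.

arm_command(xyz=[[0,0,40],[0,0,35],[0,0,17],[0,0,8],[0,0,0]], rot=[[0,0,0],[0,0,0],[0,0,0],[0,0,0],[0,0,0]], grip=[-0.15,-0.15,-0.15,-0.15,-0.15])

```text
t: 22.0
tcp_pos: [452.1, 9.6, 51.6]
orientation: [-3.124, -0.331, 0.003]
ft_force: [1.2, 0.6, 0.2]
width: 0.429
finger_force: 0.0
```

arm_command(xyz=[[0,0,0],[0,0,0],[0,0,0],[0,0,0]], rot=[[0,0,0],[0,0,0],[0,0,0],[0,0,0]], grip=[-0.9,-0.9,-0.9,-0.9], force=110)

```text
t: 22.4
tcp_pos: [453.5, 9.6, 53.4]
orientation: [3.124, 0.33, 0.005]
ft_force: [-0.4, -0.6, 5.8]
width: 0.164
finger_force: 107.7
```

```bash
python3 st.py
```

```text
22.4 [453.5   9.6  53.4] yaw 12.1 tilt [ 0.003 -0.   ] F [-0.4 -0.6  5.8] M [-0.06 -0.02  0.01] w 0.164 j6 1.36
```

arm_command(xyz=[[0,0,-40],[0,0,-40],[17.5,-39.4,0],[17.5,-39.4,0],[17.5,-39.4,0]], rot=[[0,0,0],[0,0,0],[0,0,0],[0,0,0],[0,0,0]], grip=[-0.9,-0.9,-0.9,-0.9,-0.9])

```text
t: 22.9
tcp_pos: [478.9, 137.3, 132.6]
orientation: [3.124, 0.328, 0.0]
ft_force: [1.4, -0.3, -1.6]
width: 0.16
finger_force: 108.0
```

arm_command(xyz=[[17.5,-39.4,0],[17.5,-39.4,0],[0,0,0],[0,0,0],[0,0,0]], rot=[[0,0,0],[0,0,0],[0,0,-8],[0,0,-8],[0,0,-8]], grip=[-0.9,-0.9,-0.9,-0.9,-0.9])

```text
t: 23.4
tcp_pos: [496.1, 220.9, 131.6]
orientation: [2.984, 0.982, -0.003]
ft_force: [0.1, 0.2, -1.3]
width: 0.166
finger_force: 108.3
```

arm_command(xyz=[[0,0,0],[0,0,0],[0,0,0],[0,0,0],[0,0,0]], rot=[[0,0,-8],[0,0,-8],[0,0,-8],[0,0,-8],[0,0,-8]], grip=[-0.9,-0.9,-0.9,-0.9,-0.9])

```text
t: 23.9
tcp_pos: [496.2, 220.4, 131.8]
orientation: [-2.469, -1.942, 0.002]
ft_force: [-0.2, 0.5, -1.6]
width: 0.163
finger_force: 108.4
```

arm_command(xyz=[[0,0,0],[0,0,0],[0,0,0],[0,0,10],[0,0,10]], rot=[[0,0,-8],[0,0,-8],[0,0,-8],[0,0,-2],[0,0,0]], grip=[-0.9,-0.9,-0.9,-0.9,-0.9])

```text
t: 24.4
tcp_pos: [496.5, 220.4, 111.7]
orientation: [-1.976, -2.442, 0.001]
ft_force: [0.2, 0.3, -1.8]
width: 0.166
finger_force: 108.4
```

```bash
python3 st.py
```

```text
24.4 [496.5 220.4 111.7] yaw 102.0 tilt [-0. -0.] F [ 0.2  0.3 -1.8] M [ 0.    0.08 -0.02] w 0.166 j6 0.19
```

arm_command(xyz=[[0,0,2],[0,0,2],[0,0,2],[0,0,1],[0,0,1]], rot=[[0,0,0],[0,0,0],[0,0,0],[0,0,0],[0,0,0]], grip=[-0.9,-0.9,-0.9,-0.9,-0.9])

```text
t: 24.9
tcp_pos: [497.0, 220.6, 104.4]
orientation: [1.976, 2.442, 0.001]
ft_force: [0.0, -0.7, -2.7]
width: 0.162
finger_force: 108.4
```

arm_command(xyz=[[0,0,1],[0,0,1],[0,0,0]], rot=[[0,0,0],[0,0,0],[0,0,0]], grip=[-0.9,-0.9,-0.9])

```text
t: 25.2
tcp_pos: [496.8, 220.6, 102.2]
orientation: [-1.976, -2.442, 0.0]
ft_force: [-0.0, -0.2, -2.8]
width: 0.162
finger_force: 108.4
```

```bash
python3 st.py
```

```text
25.2 [496.8 220.6 102.2] yaw 102.0 tilt [-0. -0.] F [-0.  -0.2 -2.8] M [-0.   -0.01  0.03] w 0.162 j6 0.19
```

arm_command(xyz=[[0,0,1],[0,0,1],[0,0,0]], rot=[[0,0,0],[0,0,0],[0,0,0]], grip=[-0.9,-0.9,-0.9])

```text
t: 25.5
tcp_pos: [496.7, 220.5, 100.1]
orientation: [-1.976, -2.442, 0.001]
ft_force: [0.5, -0.7, -1.9]
width: 0.16
finger_force: 108.4
```

```bash
python3 st.py
```

```text
25.5 [496.7 220.5 100.1] yaw 102.0 tilt [-0. -0.] F [ 0.5 -0.7 -1.9] M [-0.02  0.01 -0.02] w 0.16 j6 0.19
```

arm_command(xyz=[[0,0,1],[0,0,1],[0,0,0]], rot=[[0,0,0],[0,0,0],[0,0,0]], grip=[-0.9,-0.9,-0.9])

```text
t: 25.8
tcp_pos: [496.8, 220.5, 98.1]
orientation: [-1.976, -2.442, 0.0]
ft_force: [0.5, -0.6, -2.4]
width: 0.165
finger_force: 108.4
```

```bash
python3 st.py
```

```text
25.8 [496.8 220.5  98.1] yaw 102.0 tilt [-0. -0.] F [ 0.5 -0.6 -2.4] M [-0.02 -0.   -0.02] w 0.165 j6 0.19
```

arm_command(xyz=[[0,0,2],[0,0,2],[0,0,2],[0,0,2],[0,0,1]], rot=[[0,0,0],[0,0,0],[0,0,0],[0,0,0],[0,0,0]], grip=[-0.9,-0.9,-0.9,-0.9,-0.9])

```text
t: 26.3
tcp_pos: [496.8, 220.5, 90.4]
orientation: [1.976, 2.442, -0.0]
ft_force: [-3.9, -2.5, 12.2]
width: 0.162
finger_force: 110.4
```

arm_command(xyz=[[0,0,1],[0,0,0]], rot=[[0,0,0],[0,0,0]], grip=[-0.9,-0.9])

```text
t: 26.5
tcp_pos: [496.8, 220.6, 90.4]
orientation: [1.976, 2.442, 0.001]
ft_force: [-4.8, -1.9, 12.8]
width: 0.163
finger_force: 110.6
```

```bash
python3 st.py
```

```text
26.5 [496.8 220.6  90.4] yaw 102.0 tilt [0.001 0.   ] F [-4.8 -1.9 12.8] M [-0.36  0.81  0.04] w 0.163 j6 0.19
```

arm_command(xyz=[[0,0,0],[0,0,0],[0,0,0],[0,0,0]], rot=[[0,0,7],[0,0,7],[0,0,6],[0,0,0]], grip=[-0.9,-0.9,-0.9,-0.9])

```text
t: 26.9
tcp_pos: [498.5, 221.3, 90.4]
orientation: [2.371, 2.059, 0.007]
ft_force: [-0.2, -1.0, 9.0]
width: 0.162
finger_force: 109.9
```

```bash
python3 st.py
```

```text
26.9 [498.5 221.3  90.4] yaw 81.9 tilt [0.005 0.002] F [-0.2 -1.   9. ] M [-0.04  0.09 -0.08] w 0.162 j6 0.54
```

arm_command(xyz=[[0,0,0],[0,0,0],[0,0,0],[0,0,0]], rot=[[0,0,5],[0,0,5],[0,0,5],[0,0,0]], grip=[-0.9,-0.9,-0.9,-0.9])

```text
t: 27.3
tcp_pos: [498.8, 221.3, 90.4]
orientation: [2.619, 1.732, 0.008]
ft_force: [0.3, -0.4, 8.3]
width: 0.162
finger_force: 109.8
```

```bash
python3 st.py
```

```text
27.3 [498.8 221.3  90.4] yaw 67.0 tilt [0.005 0.002] F [ 0.3 -0.4  8.3] M [-0.05 -0.01 -0.09] w 0.162 j6 0.8
```

arm_command(xyz=[[0,0,0],[0,0,0],[0,0,0],[0,0,0]], rot=[[0,0,5],[0,0,5],[0,0,5],[0,0,0]], grip=[-0.9,-0.9,-0.9,-0.9])

```text
t: 27.7
tcp_pos: [498.8, 221.3, 90.4]
orientation: [2.823, 1.376, 0.009]
ft_force: [-0.5, -0.0, 7.8]
width: 0.166
finger_force: 109.8
```

```bash
python3 st.py
```

```text
27.7 [498.8 221.3  90.4] yaw 52.0 tilt [0.005 0.002] F [-0.5 -0.   7.8] M [-0.15 -0.03 -0.07] w 0.166 j6 1.06
```

arm_command(xyz=[[0,0,0],[0,0,0],[0,0,0],[0,0,0]], rot=[[0,0,4],[0,0,3],[0,0,3],[0,0,0]], grip=[-0.9,-0.9,-0.9,-0.9])

```text
t: 28.1
tcp_pos: [498.8, 221.3, 90.4]
orientation: [2.933, 1.126, 0.009]
ft_force: [0.9, -0.3, 7.5]
width: 0.164
finger_force: 109.8
```

```bash
python3 st.py
```

```text
28.1 [498.8 221.3  90.4] yaw 42.0 tilt [0.005 0.002] F [ 0.9 -0.3  7.5] M [-0.14 -0.03 -0.12] w 0.164 j6 1.23
```

arm_command(xyz=[[0,0,0],[0,0,0],[0,0,0],[0,0,0]], rot=[[0,0,3],[0,0,3],[0,0,2],[0,0,0]], grip=[-0.9,-0.9,-0.9,-0.9])

```text
t: 28.5
tcp_pos: [498.9, 221.3, 90.4]
orientation: [-3.004, -0.919, -0.009]
ft_force: [1.1, -0.5, 7.1]
width: 0.165
finger_force: 109.8
```

```bash
python3 st.py
```

```text
28.5 [498.9 221.3  90.4] yaw 34.0 tilt [0.005 0.002] F [ 1.1 -0.5  7.1] M [-0.13 -0.03 -0.05] w 0.165 j6 1.37
```

arm_command(xyz=[[0,0,0],[0,0,0],[0,0,0],[0,0,0]], rot=[[0,0,4],[0,0,4],[0,0,4],[0,0,0]], grip=[-0.9,-0.9,-0.9,-0.9])

```text
t: 28.9
tcp_pos: [499.0, 221.2, 90.4]
orientation: [-3.083, -0.599, -0.009]
ft_force: [0.4, -0.9, 8.1]
width: 0.167
finger_force: 109.8
```

```bash
python3 st.py
```

```text
28.9 [499.  221.2  90.4] yaw 22.0 tilt [0.006 0.002] F [ 0.4 -0.9  8.1] M [-0.14 -0.06 -0.04] w 0.167 j6 1.58
```

arm_command(xyz=[[0,0,0],[0,0,0],[0,0,0],[0,0,0]], rot=[[0,0,4],[0,0,4],[0,0,4],[0,0,0]], grip=[-0.9,-0.9,-0.9,-0.9])

```text
t: 29.3
tcp_pos: [499.0, 221.1, 90.4]
orientation: [-3.129, -0.274, -0.009]
ft_force: [0.2, -0.3, 8.3]
width: 0.167
finger_force: 109.8
```

```bash
python3 st.py
```

```text
29.3 [499.  221.1  90.4] yaw 10.0 tilt [0.006 0.001] F [ 0.2 -0.3  8.3] M [-0.28 -0.06 -0.02] w 0.167 j6 1.79
```

Socket 3 turned 92° without resistance and sits 2 mm off centre, so it is oversize too. Socket 2 was the one that needed a turn to drop on, and its 92° back-turn may have stayed within the nut's travel. I'm backing off to look at the nut.

arm_command(xyz=[[0,0,-20],[0,0,-22],[0,0,-20],[-30,0,0],[-30,0,0]], rot=[[0,0,0],[0,0,0],[0,0,-2],[0,0,0],[0,0,0]], grip=[-0.9,-0.9,-0.9,-0.9,-0.9])

```text
t: 29.8
tcp_pos: [438.2, 208.1, 150.7]
orientation: [-3.124, -0.329, -0.002]
ft_force: [-0.4, -0.9, -2.5]
width: 0.163
finger_force: 108.3
```

arm_command(xyz=[[0,0,0],[0,0,0],[0,0,0]], rot=[[0,0,0],[0,0,0],[0,0,0]], grip=[-0.9,-0.9,-0.9])

```text
t: 30.1
tcp_pos: [439.2, 208.4, 150.5]
orientation: [-3.124, -0.329, -0.002]
ft_force: [0.2, -0.5, -2.5]
width: 0.164
finger_force: 108.3
```

```bash
python3 st.py
python3 - <<'E'
from h import *
import pickle
c=cam('wrist'); pickle.dump(c,open('w6.pkl','wb'))
u,v=proj(c,[496.6,220.2,58]).round().astype(int); print(u,v)
p=c['img'][v-40:v+40,u-40:u+40]
p=cv2.resize(p,(560,560),interpolation=cv2.INTER_CUBIC); cv2.imwrite('pics/w6.png',cv2.convertScaleAbs(p,alpha=1.6,beta=-40))
E
```

```text
30.1 [439.2 208.4 150.5] yaw 12.0 tilt [0.001 0.   ] F [ 0.2 -0.5 -2.5] M [-0.01  0.   -0.03] w 0.164 j6 1.78
284 131
```

View pics/w6.png

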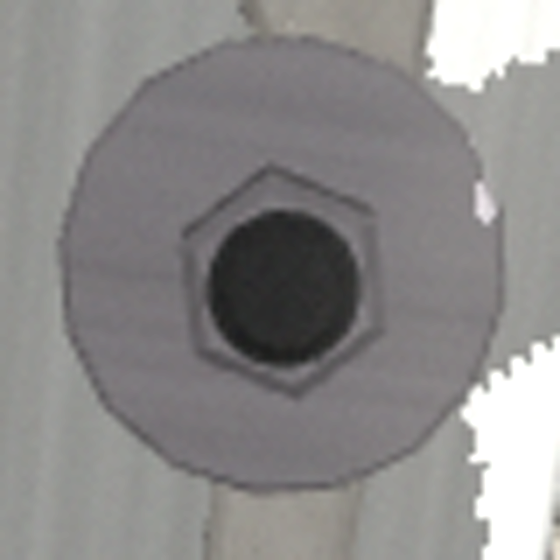

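Run:
```python
from h import *
import pickle
c=pickle.load(open('w6.pkl','rb'))
H=[(273,167),(377,212),(382,328),(297,395),(198,345),(185,232)]
P=np.array([ray(c,284-40+x/7-.5,131-40+y/7-.5,56.5)[:2] for x,y in H]); m=P.mean(0); d=P-m
print(m,np.hypot(*d.T).round(1),((np.degrees(np.arctan2(d[:,1],d[:,0])))%60).round(1))
print('stud',ray(c,284-40+283/7-.5,131-40+287/7-.5,61))
```

```text
[496.92672648 220.12139589] [10.1 10.3  9.9 10.4  9.9 10.1] [18.5 18.4 16.5 18.1 17.9 16.7]
stud [496.77568543 220.32028256  61.        ]
```

The nut has turned about 43° counter-clockwise since the first look. Only socket 2 was turned that way, and it also stayed centred on the nut under side load, so socket 2 fits. Putting socket 3 back and fetching socket 2.

arm_command(xyz=[[-5.7,39.4,0],[-5.7,39.4,0],[-5.7,39.4,0],[-5.6,39.5,0],[-5.6,39.5,0]], rot=[[0,0,0],[0,0,0],[0,0,0],[0,0,0],[0,0,0]], grip=[-0.9,-0.9,-0.9,-0.9,-0.9])

```text
t: 30.65
tcp_pos: [452.5, 7.6, 150.3]
orientation: [3.124, 0.33, 0.001]
ft_force: [0.8, 0.1, -2.3]
width: 0.169
finger_force: 108.5
```

arm_command(xyz=[[0,0,0],[0,0,0],[0,0,40],[0,0,35],[0,0,0]], rot=[[0,0,0],[0,0,0],[0,0,0],[0,0,0],[0,0,0]], grip=[-0.9,-0.9,-0.9,-0.9,-0.9])

```text
t: 31.15
tcp_pos: [448.4, 10.4, 71.8]
orientation: [-3.123, -0.332, 0.015]
ft_force: [-0.2, -0.9, -1.8]
width: 0.161
finger_force: 108.7
```

```bash
python3 st.py
```

```text
31.15 [448.4  10.4  71.8] yaw 12.1 tilt [-0.01  0.  ] F [-0.2 -0.9 -1.8] M [-0.02  0.03  0.01] w 0.161 j6 1.36
```

arm_command(xyz=[[0,0,0],[0,0,10],[0,0,6],[0,0,3],[0,0,0]], rot=[[0,0,0],[0,0,0],[0,0,0],[0,0,0],[0,0,0]], grip=[-0.9,-0.9,-0.9,-0.9,-0.9])

```text
t: 31.65
tcp_pos: [451.6, 9.3, 56.3]
orientation: [3.124, 0.33, -0.0]
ft_force: [-0.4, 0.1, -2.0]
width: 0.161
finger_force: 108.7
```

```bash
python3 st.py
```

```text
31.65 [451.6   9.3  56.3] yaw 12.0 tilt [-0. -0.] F [-0.4  0.1 -2. ] M [ 0.02 -0.02  0.01] w 0.161 j6 1.36
```

arm_command(xyz=[[0,0,1],[0,0,1],[0,0,0]], rot=[[0,0,0],[0,0,0],[0,0,0]], grip=[-0.9,-0.9,-0.9])

```text
t: 31.95
tcp_pos: [451.7, 9.2, 54.4]
orientation: [3.124, 0.329, 0.0]
ft_force: [0.3, 0.3, -1.0]
width: 0.164
finger_force: 108.7
```

```bash
python3 st.py
```

```text
31.95 [451.7   9.2  54.4] yaw 12.0 tilt [ 0. -0.] F [ 0.3  0.3 -1. ] M [-0.02  0.01 -0.03] w 0.164 j6 1.36
```

arm_command(xyz=[[0,0,1.5],[0,0,0],[0,0,0],[0,0,0],[0,0,0]], rot=[[0,0,0],[0,0,0],[0,0,0],[0,0,0],[0,0,0]], grip=[-0.9,-0.9,-0.15,-0.15,-0.15])

```text
t: 32.45
tcp_pos: [451.8, 9.3, 52.8]
orientation: [3.124, 0.329, 0.0]
ft_force: [0.2, -0.1, 0.6]
width: 0.422
finger_force: 0.0
```

arm_command(xyz=[[0,0,-10],[0,0,-30],[0,0,-30],[28.4,2.7,0],[28.3,2.7,0]], rot=[[0,0,0],[0,0,0],[0,0,0],[0,0,0],[0,0,0]], grip=[-0.15,-0.15,-0.15,-0.15,-0.15])

```text
t: 32.95
tcp_pos: [509.4, 15.9, 125.1]
orientation: [3.124, 0.329, 0.006]
ft_force: [-0.3, 0.0, -0.1]
width: 0.428
finger_force: 0.0
```

arm_command(xyz=[[0,0,0],[0,0,0],[0,0,0],[0,0,0]], rot=[[0,0,-5.5],[0,0,-5.5],[0,0,0],[0,0,0]], grip=[-0.15,-0.15,-0.15,-0.15])

```text
t: 33.35
tcp_pos: [508.2, 15.8, 123.2]
orientation: [3.079, 0.624, 0.001]
ft_force: [-0.2, -1.0, 0.8]
width: 0.423
finger_force: 0.0
```

```bash
python3 st.py
python3 - <<'E'
from h import *
c=cam('wrist'); g=cv2.cvtColor(c['img'],cv2.COLOR_BGR2GRAY); cv2.imwrite('pics/w7.png',c['img'])
for X in [(508.3,15.7,81)]:
    u,v=proj(c,X).round().astype(int); r=20
    m=cv2.GaussianBlur(g,(3,3),0)[v-r:v+r,u-r:u+r]
    t,b=cv2.threshold(m,0,255,cv2.THRESH_OTSU)
    n,l,st,ce=cv2.connectedComponentsWithStats(b,connectivity=4); k=1+np.argmax(st[1:,4])
    y,x=np.where(l==k); P=np.array([ray(c,a+u-r,bb+v-r,81)[:2] for a,bb in zip(x,y)],np.float32)
    q=cv2.minAreaRect(P); print((u,v),t,st[k],np.round(q[0],1),np.round(q[1],1),round(q[2],1))
E
```

```text
33.35 [508.2  15.8 123.2] yaw 22.9 tilt [ 0. -0.] F [-0.2 -1.   0.8] M [0.01 0.   0.01] w 0.423 j6 1.18
(np.int64(283), np.int64(248)) 129.0 [  6   6  28  25 668] [509.4  16.8] [14.5 15.1] 23.0
```

arm_command(xyz=[[0,0,35],[0,0,25],[0,0,11],[0,0,0],[0,0,0]], rot=[[0,0,0],[0,0,0],[0,0,0],[0,0,0],[0,0,0]], grip=[-0.15,-0.15,-0.15,-0.15,-0.15])

```text
t: 33.9
tcp_pos: [508.9, 15.8, 52.5]
orientation: [3.078, 0.627, 0.002]
ft_force: [-0.4, -0.1, -0.1]
width: 0.424
finger_force: 0.0
```

arm_command(xyz=[[0,0,0],[0,0,0],[0,0,0],[0,0,0],[0,0,-40]], rot=[[0,0,0],[0,0,0],[0,0,0],[0,0,0],[0,0,0]], grip=[-0.9,-0.9,-0.9,-0.9,-0.9], force=110)

```text
t: 34.4
tcp_pos: [504.8, 15.8, 88.8]
orientation: [-3.076, -0.627, 0.016]
ft_force: [-0.4, -0.1, -1.8]
width: 0.16
finger_force: 107.5
```

arm_command(xyz=[[0,0,-40],[13.9,-38.5,0],[13.9,-38.5,0],[13.9,-38.5,0],[13.8,-38.6,0]], rot=[[0,0,0],[0,0,0],[0,0,0],[0,0,0],[0,0,0]], grip=[-0.9,-0.9,-0.9,-0.9,-0.9])

```text
t: 34.9
tcp_pos: [498.6, 180.7, 132.1]
orientation: [3.078, 0.627, 0.001]
ft_force: [1.0, -0.5, -1.1]
width: 0.162
finger_force: 107.6
```

arm_command(xyz=[[13.8,-38.6,0],[0,0,0],[0,0,0],[0,0,0],[0,0,0]], rot=[[0,0,0],[0,0,-8.1],[0,0,-8.1],[0,0,-8.1],[0,0,-8.1]], grip=[-0.9,-0.9,-0.9,-0.9,-0.9])

```text
t: 35.4
tcp_pos: [496.2, 220.4, 131.7]
orientation: [2.776, 1.47, -0.001]
ft_force: [0.8, -0.5, -1.7]
width: 0.164
finger_force: 107.9
```

arm_command(xyz=[[0,0,0],[0,0,0],[0,0,0],[0,0,0],[0,0,0]], rot=[[0,0,-8.1],[0,0,-8.1],[0,0,-8.1],[0,0,-8.1],[0,0,-8.1]], grip=[-0.9,-0.9,-0.9,-0.9,-0.9])

```text
t: 35.9
tcp_pos: [496.3, 220.2, 131.8]
orientation: [-2.096, -2.34, 0.001]
ft_force: [-0.1, 0.3, -1.6]
width: 0.167
finger_force: 107.9
```

arm_command(xyz=[[0,0,0],[0,0,0],[0,0,0],[0,0,0],[0,0,0]], rot=[[0,0,-8.1],[0,0,-8.1],[0,0,-8.1],[0,0,-8.1],[0,0,-8.1]], grip=[-0.9,-0.9,-0.9,-0.9,-0.9])

```text
t: 36.4
tcp_pos: [496.3, 220.2, 131.8]
orientation: [-1.157, -2.921, 0.0]
ft_force: [-0.5, 0.1, -1.6]
width: 0.164
finger_force: 107.9
```

arm_command(xyz=[[0,0,0],[0,0,0],[0,0,10],[0,0,10],[0,0,0]], rot=[[0,0,-8.1],[0,0,-8.1],[0,0,0],[0,0,0],[0,0,0]], grip=[-0.9,-0.9,-0.9,-0.9,-0.9])

```text
t: 36.9
tcp_pos: [495.1, 219.7, 109.7]
orientation: [-0.745, -3.048, 0.004]
ft_force: [-0.7, 0.1, -1.7]
width: 0.159
finger_force: 107.9
```

```bash
python3 st.py
```

```text
36.9 [495.1 219.7 109.7] yaw 152.5 tilt [-0.004 -0.002] F [-0.7  0.1 -1.7] M [-0.02 -0.01 -0.01] w 0.159 j6 -0.69
```

arm_command(xyz=[[0,0,2],[0,0,2],[0,0,1],[0,0,1],[0,0,1]], rot=[[0,0,0],[0,0,0],[0,0,0],[0,0,0],[0,0,0]], grip=[-0.9,-0.9,-0.9,-0.9,-0.9])

```text
t: 37.4
tcp_pos: [496.7, 220.3, 104.9]
orientation: [0.743, 3.052, 0.0]
ft_force: [0.5, 0.1, -1.2]
width: 0.167
finger_force: 107.9
```

arm_command(xyz=[[0,0,1],[0,0,1],[0,0,1],[0,0,0]], rot=[[0,0,0],[0,0,0],[0,0,0],[0,0,0]], grip=[-0.9,-0.9,-0.9,-0.9])

```text
t: 37.8
tcp_pos: [496.7, 220.3, 103.2]
orientation: [0.743, 3.052, 0.001]
ft_force: [-1.1, -0.8, 8.2]
width: 0.164
finger_force: 109.6
```

```bash
python3 st.py
```

```text
37.8 [496.7 220.3 103.2] yaw 152.6 tilt [0.001 0.   ] F [-1.1 -0.8  8.2] M [-0.28  0.56  0.02] w 0.164 j6 -0.7
```

arm_command(xyz=[[0,0,1],[0,0,1],[0,0,0]], rot=[[0,0,0],[0,0,0],[0,0,0]], grip=[-0.9,-0.9,-0.9])

```text
t: 38.1
tcp_pos: [496.1, 220.1, 100.4]
orientation: [-0.743, -3.052, 0.001]
ft_force: [-2.7, -0.8, 5.4]
width: 0.167
finger_force: 109.0
```

```bash
python3 st.py
```

```text
38.1 [496.1 220.1 100.4] yaw 152.7 tilt [-0.001 -0.   ] F [-2.7 -0.8  5.4] M [-0.28  0.66  0.02] w 0.167 j6 -0.7
```

arm_command(xyz=[[0,0,1],[0,0,1],[0,0,1],[0,0,0]], rot=[[0,0,3],[0,0,3],[0,0,3],[0,0,0]], grip=[-0.9,-0.9,-0.9,-0.9])

```text
t: 38.5
tcp_pos: [496.3, 220.1, 98.8]
orientation: [0.981, 2.984, -0.0]
ft_force: [-5.4, -2.6, 14.5]
width: 0.164
finger_force: 110.2
```

```bash
python3 st.py
```

```text
38.5 [496.3 220.1  98.8] yaw 143.6 tilt [ 0. -0.] F [-5.4 -2.6 14.5] M [-0.55  1.03  0.12] w 0.164 j6 -0.54
```

arm_command(xyz=[[0,0,1],[0,0,1],[0,0,1],[0,0,1],[0,0,0]], rot=[[0,0,3],[0,0,3],[0,0,0],[0,0,0],[0,0,0]], grip=[-0.9,-0.9,-0.9,-0.9,-0.9])

```text
t: 39.0
tcp_pos: [496.4, 220.1, 96.5]
orientation: [1.134, 2.929, 0.001]
ft_force: [-7.7, -3.3, 24.9]
width: 0.165
finger_force: 112.1
```

```bash
python3 st.py
```

```text
39.0 [496.4 220.1  96.5] yaw 137.7 tilt [0.001 0.   ] F [-7.7 -3.3 24.9] M [-0.76  1.66  0.09] w 0.165 j6 -0.44
```

arm_command(xyz=[[0.3,-0.8,0],[0,0,0],[0,0,0]], rot=[[0,0,2],[0,0,2],[0,0,0]], grip=[-0.9,-0.9,-0.9])

```text
t: 39.3
tcp_pos: [496.3, 220.0, 96.6]
orientation: [1.236, 2.886, 0.003]
ft_force: [-6.5, -2.4, 24.1]
width: 0.163
finger_force: 111.6
```

```bash
python3 st.py
```

```text
39.3 [496.3 220.   96.6] yaw 133.6 tilt [0.003 0.001] F [-6.5 -2.4 24.1] M [-0.6   1.36  0.11] w 0.163 j6 -0.36
```

arm_command(xyz=[[0,0,0],[0,0,0],[0,0,0]], rot=[[0,0,5],[0,0,5],[0,0,0]], grip=[-0.9,-0.9,-0.9])

```text
t: 39.6
tcp_pos: [496.3, 220.1, 96.5]
orientation: [1.484, 2.767, 0.003]
ft_force: [-6.0, -3.1, 24.2]
width: 0.161
finger_force: 111.6
```

```bash
python3 st.py
```

```text
39.6 [496.3 220.1  96.5] yaw 123.6 tilt [0.003 0.001] F [-6.  -3.1 24.2] M [-0.63  1.37  0.02] w 0.161 j6 -0.19
```

arm_command(xyz=[[0.3,-1.5,0],[0.2,-1.4,0],[0,0,0]], rot=[[0,0,0],[0,0,0],[0,0,0]], grip=[-0.9,-0.9,-0.9])

```text
t: 39.9
tcp_pos: [495.9, 219.9, 96.6]
orientation: [1.481, 2.764, 0.01]
ft_force: [-1.8, -1.2, 18.9]
width: 0.16
finger_force: 110.8
```

```bash
python3 st.py
```

```text
39.9 [495.9 219.9  96.6] yaw 123.6 tilt [0.008 0.003] F [-1.8 -1.2 18.9] M [-0.18  0.41  0.08] w 0.16 j6 -0.19
```

arm_command(xyz=[[0,0,0],[0,0,0],[0,0,0],[0,0,0]], rot=[[0,0,-4],[0,0,-4],[0,0,4],[0,0,4]], grip=[-0.9,-0.9,-0.9,-0.9])

```text
t: 40.3
tcp_pos: [495.8, 219.9, 96.4]
orientation: [1.484, 2.763, 0.01]
ft_force: [-2.4, -1.3, 19.0]
width: 0.164
finger_force: 110.8
```

```bash
python3 st.py
```

```text
40.3 [495.8 219.9  96.4] yaw 123.5 tilt [0.008 0.003] F [-2.4 -1.3 19. ] M [-0.09  0.35  0.15] w 0.164 j6 -0.19
```

arm_command(xyz=[[0,0,0],[0,0,0],[0,0,0]], rot=[[0,0,4],[0,0,4],[0,0,0]], grip=[-0.9,-0.9,-0.9])

```text
t: 40.6
tcp_pos: [495.9, 219.9, 96.4]
orientation: [1.672, 2.654, 0.011]
ft_force: [-1.1, -0.5, 18.2]
width: 0.163
finger_force: 110.8
```

```bash
python3 st.py
```

```text
40.6 [495.9 219.9  96.4] yaw 115.6 tilt [0.008 0.003] F [-1.1 -0.5 18.2] M [-0.13  0.41  0.06] w 0.163 j6 -0.05
```

arm_command(xyz=[[0,0,0],[0,0,0],[0,0,0]], rot=[[0,0,4],[0,0,4],[0,0,0]], grip=[-0.9,-0.9,-0.9])

```text
t: 40.9
tcp_pos: [495.9, 219.9, 96.4]
orientation: [1.853, 2.531, 0.011]
ft_force: [-1.2, -1.4, 18.4]
width: 0.164
finger_force: 110.7
```

```bash
python3 st.py
```

```text
40.9 [495.9 219.9  96.4] yaw 107.6 tilt [0.008 0.003] F [-1.2 -1.4 18.4] M [-0.11  0.24  0.  ] w 0.164 j6 0.09
```

arm_command(xyz=[[0,0,0],[0,0,0],[0,0,0]], rot=[[0,0,4],[0,0,4],[0,0,0]], grip=[-0.9,-0.9,-0.9])

```text
t: 41.2
tcp_pos: [496.0, 219.9, 96.4]
orientation: [2.025, 2.396, 0.012]
ft_force: [0.2, -0.4, 17.8]
width: 0.161
finger_force: 110.7
```

```bash
python3 st.py
```

```text
41.2 [496.  219.9  96.4] yaw 99.6 tilt [0.008 0.003] F [ 0.2 -0.4 17.8] M [-0.08  0.3   0.05] w 0.161 j6 0.23
```

arm_command(xyz=[[0,0,0],[0,0,0],[0,0,0],[0,0,0]], rot=[[0,0,5],[0,0,5],[0,0,5],[0,0,0]], grip=[-0.9,-0.9,-0.9,-0.9])

```text
t: 41.6
tcp_pos: [496.1, 219.9, 96.4]
orientation: [2.322, 2.112, 0.013]
ft_force: [-0.7, -0.9, 17.3]
width: 0.161
finger_force: 110.7
```

```bash
python3 st.py
```

```text
41.6 [496.1 219.9  96.4] yaw 84.6 tilt [0.008 0.003] F [-0.7 -0.9 17.3] M [-0.23  0.21 -0.  ] w 0.161 j6 0.49
```

arm_command(xyz=[[0,0,0],[0,0,0],[0,0,0]], rot=[[0,0,5],[0,0,5],[0,0,0]], grip=[-0.9,-0.9,-0.9])

```text
t: 41.9
tcp_pos: [496.1, 219.8, 96.4]
orientation: [2.497, 1.902, 0.013]
ft_force: [-1.1, -1.5, 17.7]
width: 0.166
finger_force: 110.7
```

```bash
python3 st.py
```

```text
41.9 [496.1 219.8  96.4] yaw 74.6 tilt [0.008 0.003] F [-1.1 -1.5 17.7] M [-0.2   0.22  0.02] w 0.166 j6 0.67
```

arm_command(xyz=[[0,0,0],[0,0,0],[0,0,0]], rot=[[0,0,5],[0,0,5],[0,0,0]], grip=[-0.9,-0.9,-0.9])

```text
t: 42.2
tcp_pos: [496.2, 219.8, 96.4]
orientation: [2.654, 1.677, 0.013]
ft_force: [-1.8, -0.6, 17.7]
width: 0.163
finger_force: 110.7
```

```bash
python3 st.py
```

```text
42.2 [496.2 219.8  96.4] yaw 64.6 tilt [0.008 0.003] F [-1.8 -0.6 17.7] M [-0.24  0.22  0.04] w 0.163 j6 0.84
```

arm_command(xyz=[[0,0,0],[0,0,0],[0,0,0]], rot=[[0,0,5],[0,0,5],[0,0,0]], grip=[-0.9,-0.9,-0.9])

```text
t: 42.5
tcp_pos: [496.2, 219.7, 96.4]
orientation: [2.791, 1.44, 0.014]
ft_force: [-0.3, -0.9, 17.3]
width: 0.163
finger_force: 110.7
```

```bash
python3 st.py
```

```text
42.5 [496.2 219.7  96.4] yaw 54.6 tilt [0.008 0.003] F [-0.3 -0.9 17.3] M [-0.29  0.16 -0.01] w 0.163 j6 1.01
```

arm_command(xyz=[[0,0,0],[0,0,0],[0,0,0]], rot=[[0,0,5],[0,0,5],[0,0,0]], grip=[-0.9,-0.9,-0.9])

```text
t: 42.8
tcp_pos: [496.2, 219.6, 96.1]
orientation: [2.906, 1.192, 0.014]
ft_force: [0.4, -1.0, 16.0]
width: 0.168
finger_force: 110.4
```

```bash
python3 st.py
```

```text
42.8 [496.2 219.6  96.1] yaw 44.6 tilt [0.008 0.003] F [ 0.4 -1.  16. ] M [-0.23  0.01 -0.02] w 0.168 j6 1.19
```

arm_command(xyz=[[0,0,0],[0,0,0],[0,0,0]], rot=[[0,0,5],[0,0,5],[0,0,0]], grip=[-0.9,-0.9,-0.9])

```text
t: 43.1
tcp_pos: [496.1, 219.6, 95.6]
orientation: [3.0, 0.934, 0.013]
ft_force: [0.2, -0.2, 12.4]
width: 0.166
finger_force: 109.9
```

```bash
python3 st.py
```

```text
43.1 [496.1 219.6  95.6] yaw 34.6 tilt [0.008 0.002] F [ 0.2 -0.2 12.4] M [-0.26 -0.13 -0.1 ] w 0.166 j6 1.36
```

arm_command(xyz=[[0,0,0],[0,0,0],[0,0,0]], rot=[[0,0,4],[0,0,4],[0,0,0]], grip=[-0.9,-0.9,-0.9])

```text
t: 43.4
tcp_pos: [496.1, 219.5, 95.1]
orientation: [-3.057, -0.722, -0.012]
ft_force: [1.4, -0.6, 10.1]
width: 0.168
finger_force: 109.5
```

```bash
python3 st.py
```

```text
43.4 [496.1 219.5  95.1] yaw 26.6 tilt [0.008 0.002] F [ 1.4 -0.6 10.1] M [-0.2  -0.39 -0.09] w 0.168 j6 1.5
```

arm_command(xyz=[[0,0,0],[0,0,0],[0,0,0]], rot=[[0,0,4],[0,0,4],[0,0,0]], grip=[-0.9,-0.9,-0.9])

```text
t: 43.7
tcp_pos: [495.8, 219.4, 93.9]
orientation: [-3.099, -0.509, -0.01]
ft_force: [4.4, -0.4, 1.8]
width: 0.165
finger_force: 108.4
```

```bash
python3 st.py
```

```text
43.7 [495.8 219.4  93.9] yaw 18.7 tilt [0.006 0.002] F [ 4.4 -0.4  1.8] M [-0.03 -1.    0.02] w 0.165 j6 1.64
```

arm_command(xyz=[[0,0,0],[0,0,0],[0,0,0]], rot=[[0,0,4],[0,0,4],[0,0,0]], grip=[-0.9,-0.9,-0.9])

```text
t: 44.0
tcp_pos: [495.2, 219.4, 93.3]
orientation: [-3.127, -0.294, -0.008]
ft_force: [5.5, 0.6, 0.1]
width: 0.162
finger_force: 108.0
```

```bash
python3 st.py
```

```text
44.0 [495.2 219.4  93.3] yaw 10.7 tilt [0.005 0.002] F [5.5 0.6 0.1] M [ 0.27 -1.18 -0.02] w 0.162 j6 1.78
```

arm_command(xyz=[[1,0,2],[0.5,0,2],[0,0,1],[0,0,0],[0,0,0]], rot=[[0,0,0],[0,0,0],[0,0,0],[0,0,0],[0,0,0]], grip=[-0.9,-0.9,-0.9,-0.9,-0.9])

```text
t: 44.5
tcp_pos: [495.8, 219.5, 90.2]
orientation: [-3.127, -0.294, -0.006]
ft_force: [0.8, 0.3, 16.1]
width: 0.163
finger_force: 110.7
```

```bash
python3 st.py
```

```text
44.5 [495.8 219.5  90.2] yaw 10.7 tilt [0.003 0.001] F [ 0.8  0.3 16.1] M [-0.17 -0.17  0.01] w 0.163 j6 1.78
```

arm_command(xyz=[[0,0,0],[0,0,0],[0,0,0]], rot=[[0,0,4],[0,0,4],[0,0,0]], grip=[-0.9,-0.9,-0.9])

```text
t: 44.8
tcp_pos: [496.1, 219.5, 90.2]
orientation: [-3.14, -0.074, -0.007]
ft_force: [1.8, -0.8, 14.7]
width: 0.163
finger_force: 110.3
```

```bash
python3 st.py
```

```text
44.8 [496.1 219.5  90.2] yaw 2.7 tilt [0.004 0.001] F [ 1.8 -0.8 14.7] M [-0.22 -0.35 -0.08] w 0.163 j6 1.92
```

arm_command(xyz=[[0,0,0],[0,0,0],[0,0,0]], rot=[[0,0,4],[0,0,4],[0,0,0]], grip=[-0.9,-0.9,-0.9])

```text
t: 45.1
tcp_pos: [496.2, 219.4, 90.2]
orientation: [-3.137, 0.144, -0.007]
ft_force: [1.7, -1.2, 15.2]
width: 0.167
finger_force: 110.2
```

```bash
python3 st.py
```

```text
45.1 [496.2 219.4  90.2] yaw -5.2 tilt [0.005 0.001] F [ 1.7 -1.2 15.2] M [-0.3  -0.36  0.24] w 0.167 j6 2.06
```

arm_command(xyz=[[0,0,0],[0,0,0],[0,0,0]], rot=[[0,0,3],[0,0,3],[0,0,0]], grip=[-0.9,-0.9,-0.9])

```text
t: 45.4
tcp_pos: [496.2, 219.4, 90.2]
orientation: [-3.125, 0.308, -0.007]
ft_force: [3.0, -0.7, 14.9]
width: 0.167
finger_force: 110.3
```

```bash
python3 st.py
```

```text
45.4 [496.2 219.4  90.2] yaw -11.3 tilt [0.004 0.001] F [ 3.  -0.7 14.9] M [-0.3  -0.37 -0.04] w 0.167 j6 2.16
```

arm_command(xyz=[[0,0,0],[0,0,0],[0,0,0]], rot=[[0,0,3],[0,0,3],[0,0,0]], grip=[-0.9,-0.9,-0.9])

```text
t: 45.7
tcp_pos: [496.3, 219.3, 90.2]
orientation: [-3.104, 0.472, -0.007]
ft_force: [2.2, -1.5, 15.0]
width: 0.161
finger_force: 110.3
```

```bash
python3 st.py
```

```text
45.7 [496.3 219.3  90.2] yaw -17.3 tilt [0.005 0.001] F [ 2.2 -1.5 15. ] M [-0.35 -0.36 -0.07] w 0.161 j6 2.27
```

```bash
cat > nut.py <<'E'
from h import *
import pickle,sys
def phase(c,m=(496.8,220.2),z=57):
    n=8; k=np.arange(-14*n,14*n+1)/n
    X,Y=np.meshgrid(k+m[0],k+m[1]); P=np.stack([X,Y,np.full_like(X,z)],-1)@c['R'].T+c['t']
    uv=(P[...,:2]/P[...,2:]*c['f']+[c['cx'],c['cy']]).astype(np.float32)
    g=cv2.cvtColor(c['img'],cv2.COLOR_BGR2GRAY).astype(np.float32)
    r=cv2.remap(g,uv[...,0],uv[...,1],cv2.INTER_CUBIC)
    pol=cv2.warpPolar(r,(28*n//2,360),(14*n,14*n),14*n,cv2.INTER_LINEAR) # rows=angle deg, cols radius 1/n mm
    res=[]
    for AF in (17.5,18,18.5):
        t=np.arange(360); best=[]
        for ph in np.arange(0,60,.5): # vertex angle
            rr=AF/2/np.cos(np.radians((t-ph)%60-30))
            best.append(pol[t,(rr*n).round().astype(int)].mean())
        i=int(np.argmin(best)); res.append((AF,i*.5,round(best[i],1),round(float(np.median(best)),1)))
    return res
if __name__=='__main__':
    for f in sys.argv[1:]: print(f,phase(pickle.load(open(f,'rb'))))
E
python3 nut.py w3.pkl w6.pkl
```

```text
w3.pkl [(17.5, 34.5, np.float32(88.5), 94.6), (18, 34.5, np.float32(91.7), 96.0), (18.5, 23.5, np.float32(97.3), 97.7)]
w6.pkl [(17.5, 19.5, np.float32(83.7), 89.7), (18, 19.5, np.float32(86.2), 91.0), (18.5, 20.0, np.float32(92.2), 92.7)]
```

arm_command(xyz=[[0,0,-10],[0,0,-15],[0,0,-20],[0,0,-18],[-30,0,0]], rot=[[0,0,0],[0,0,0],[0,0,0],[0,0,0],[0,0,0]], grip=[-0.9,-0.9,-0.9,-0.9,-0.9])

```text
t: 46.2
tcp_pos: [467.8, 227.8, 151.8]
orientation: [-3.105, 0.475, -0.003]
ft_force: [-1.1, 0.9, -1.6]
width: 0.162
finger_force: 115.9
```

arm_command(xyz=[[-30,0,0],[0,0,0],[0,0,0],[0,0,0]], rot=[[0,0,0],[0,0,0],[0,0,0],[0,0,0]], grip=[-0.9,-0.9,-0.9,-0.9])

```text
t: 46.6
tcp_pos: [437.2, 236.6, 150.3]
orientation: [3.105, -0.473, -0.002]
ft_force: [0.5, -0.3, -1.1]
width: 0.16
finger_force: 115.9
```

```bash
python3 st.py
python3 - <<'E'
from h import *
import pickle
pickle.dump(cam('wrist'),open('w8.pkl','wb'))
E
python3 nut.py w8.pkl
```

```text
46.6 [437.2 236.6 150.3] yaw -17.3 tilt [-0.001 -0.001] F [ 0.5 -0.3 -1.1] M [0.02 0.01 0.02] w 0.16 j6 2.35
w8.pkl [(17.5, 39.5, np.float32(100.0), 109.0), (18, 39.5, np.float32(102.3), 110.4), (18.5, 44.0, np.float32(109.9), 112.1)]
```

Run:
```python
from h import *
import pickle
s=robot.get_state()
c=pickle.load(open('w8.pkl','rb')); M=np.array(robot.read_camera('wrist')['mount']) if 0 else None
for f in ('w3','w6','w8'):
    c=pickle.load(open(f+'.pkl','rb')); g=cv2.cvtColor(c['img'],cv2.COLOR_BGR2GRAY).astype(int)
    print(f,'col284 rows200-330:',g[200:330:3,279:290].mean(1).round().astype(int).tolist())
# prediction of mouth far edge rows for slide 0 / 6.5 (tool frame: x=18.5, z=48-s)
c=robot.read_camera('wrist'); M=np.linalg.inv(np.array(c['mount'])); f=210/np.tan(np.radians(c['fov_y'])/2)
for sl in (0,3,6.5):
    for nm,x,z in (('mouth far',18.5,48-sl),('bodytop far',18.5,8-sl),('shank top far',8,-28-sl)):
        p=M[:3,:3]@[x,0,z]+M[:3,3]; print(sl,nm,round(p[1]/p[2]*f+c['cy'],1))
```

```text
w3 col284 rows200-330: [59, 55, 49, 44, 55, 69, 47, 46, 46, 46, 44, 46, 54, 45, 53, 52, 52, 52, 52, 52, 52, 102, 106, 75, 75, 76, 76, 76, 75, 76, 75, 75, 76, 76, 90, 76, 78, 101, 103, 102, 101, 100, 100, 100]
w6 col284 rows200-330: [115, 114, 114, 113, 112, 74, 44, 44, 43, 43, 42, 41, 51, 46, 49, 49, 49, 49, 50, 50, 76, 100, 72, 72, 71, 71, 71, 71, 71, 71, 71, 71, 69, 83, 72, 70, 95, 97, 96, 95, 94, 94, 94, 94]
w8 col284 rows200-330: [57, 52, 41, 43, 66, 47, 42, 40, 40, 39, 40, 44, 42, 47, 47, 47, 47, 48, 48, 47, 91, 99, 69, 70, 70, 71, 71, 70, 70, 70, 70, 71, 74, 84, 70, 77, 95, 96, 95, 94, 93, 93, 93, 93]
0 mouth far 212.9
0 bodytop far 241.3
0 shank top far 306.7
3 mouth far 214.7
3 bodytop far 244.0
3 shank top far 311.4
6.5 mouth far 216.8
6.5 bodytop far 247.2
6.5 shank top far 317.2
```

arm_command(xyz=[[30.7,-0.8,0],[30.8,-0.8,0],[0,0,0],[0,0,0],[0,0,0]], rot=[[0,0,0],[0,0,-7.9],[0,0,-7.9],[0,0,-7.9],[0,0,-7.9]], grip=[-0.9,-0.9,-0.9,-0.9,-0.9])

```text
t: 47.2
tcp_pos: [497.1, 219.5, 150.2]
orientation: [3.116, 0.397, -0.002]
ft_force: [-0.1, 0.8, -2.5]
width: 0.164
finger_force: 115.9
```

arm_command(xyz=[[0,0,0],[0,0,0],[0,0,0],[0,0,0],[0,0,0]], rot=[[0,0,-7.9],[0,0,-7.9],[0,0,-7.9],[0,0,-7.9],[0,0,-7.9]], grip=[-0.9,-0.9,-0.9,-0.9,-0.9])

```text
t: 47.7
tcp_pos: [496.9, 219.7, 150.4]
orientation: [2.799, 1.427, -0.001]
ft_force: [-0.5, -0.2, -1.8]
width: 0.163
finger_force: 115.9
```

arm_command(xyz=[[0,0,15],[0,0,15],[0,0,8],[0,0,0],[0,0,0]], rot=[[0,0,-7.9],[0,0,-7.9],[0,0,0],[0,0,0],[0,0,0]], grip=[-0.9,-0.9,-0.9,-0.9,-0.9])

```text
t: 48.2
tcp_pos: [496.9, 220.0, 112.9]
orientation: [2.582, 1.789, 0.0]
ft_force: [-0.4, 0.2, -0.7]
width: 0.167
finger_force: 115.9
```

arm_command(xyz=[[0,0,2],[0,0,2],[0,0,2],[0,0,2],[0,0,1]], rot=[[0,0,0],[0,0,0],[0,0,0],[0,0,0],[0,0,0]], grip=[-0.9,-0.9,-0.9,-0.9,-0.9])

```text
t: 48.7
tcp_pos: [496.4, 220.0, 103.6]
orientation: [2.581, 1.792, -0.001]
ft_force: [-0.3, 0.3, -1.4]
width: 0.164
finger_force: 115.9
```

```bash
sed -i "s/'j6'/'T6',s['joint_torque'][5].round(3),'j6'/" st.py; python3 st.py
```

```text
48.7 [496.4 220.  103.6] yaw 69.5 tilt [-0. -0.] F [-0.3  0.3 -1.4] M [-0.01 -0.   -0.02] w 0.164 T6 0.001 j6 0.75
```

arm_command(xyz=[[0,0,1],[0,0,1],[0,0,1],[0,0,0]], rot=[[0,0,0],[0,0,0],[0,0,0],[0,0,0]], grip=[-0.9,-0.9,-0.9,-0.9])

```text
t: 49.1
tcp_pos: [496.4, 220.0, 100.6]
orientation: [2.581, 1.792, -0.0]
ft_force: [0.2, -0.5, -2.6]
width: 0.157
finger_force: 115.9
```

arm_command(xyz=[[0,0,1],[0,0,1],[0,0,1],[0,0,0]], rot=[[0,0,0],[0,0,0],[0,0,0],[0,0,0]], grip=[-0.9,-0.9,-0.9,-0.9])

```text
t: 49.5
tcp_pos: [496.4, 220.0, 97.6]
orientation: [-2.581, -1.792, 0.001]
ft_force: [0.3, 0.4, -1.0]
width: 0.166
finger_force: 115.9
```

```bash
python3 st.py
```

```text
49.5 [496.4 220.   97.6] yaw 69.5 tilt [-0. -0.] F [ 0.3  0.4 -1. ] M [-0.03 -0.03 -0.06] w 0.166 T6 0.0 j6 0.75
```

arm_command(xyz=[[0,0,2],[0,0,2],[0,0,2],[0,0,2],[0,0,1]], rot=[[0,0,0],[0,0,0],[0,0,0],[0,0,0],[0,0,0]], grip=[-0.9,-0.9,-0.9,-0.9,-0.9])

```text
t: 50.0
tcp_pos: [496.5, 220.1, 90.3]
orientation: [2.581, 1.792, 0.0]
ft_force: [-4.3, -1.6, 16.1]
width: 0.166
finger_force: 118.2
```

```bash
python3 st.py
```

```text
50.0 [496.5 220.1  90.3] yaw 69.5 tilt [0. 0.] F [-4.3 -1.6 16.1] M [-0.25  0.84  0.  ] w 0.166 T6 0.011 j6 0.75
```

arm_command(xyz=[[0,0,0],[0,0,0],[0,0,0]], rot=[[0,0,4],[0,0,4],[0,0,0]], grip=[-0.9,-0.9,-0.9])

```text
t: 50.3
tcp_pos: [496.6, 219.9, 90.3]
orientation: [2.699, 1.606, 0.001]
ft_force: [-2.9, -2.0, 8.5]
width: 0.161
finger_force: 117.4
```

```bash
python3 st.py
```

```text
50.3 [496.6 219.9  90.3] yaw 61.5 tilt [ 0.001 -0.   ] F [-2.9 -2.   8.5] M [-0.34  0.48 -0.04] w 0.161 T6 0.203 j6 0.89
```

arm_command(xyz=[[0,0,0],[0,0,0]], rot=[[0,0,4],[0,0,0]], grip=[-0.9,-0.9])

```text
t: 50.5
tcp_pos: [496.5, 219.9, 90.3]
orientation: [2.753, 1.511, 0.001]
ft_force: [-2.7, -1.8, 8.8]
width: 0.166
finger_force: 117.4
```

```bash
python3 st.py
```

```text
50.5 [496.5 219.9  90.3] yaw 57.5 tilt [ 0.001 -0.   ] F [-2.7 -1.8  8.8] M [-0.38  0.5   0.12] w 0.166 T6 0.353 j6 0.96
```

arm_command(xyz=[[0,0,0],[0,0,0]], rot=[[0,0,4],[0,0,0]], grip=[-0.9,-0.9])

```text
t: 50.7
tcp_pos: [496.5, 219.8, 90.3]
orientation: [2.804, 1.415, 0.001]
ft_force: [-3.4, -1.6, 9.3]
width: 0.161
finger_force: 117.4
```

```bash
python3 st.py
```

```text
50.7 [496.5 219.8  90.3] yaw 53.6 tilt [ 0.001 -0.001] F [-3.4 -1.6  9.3] M [-0.37  0.47  0.26] w 0.161 T6 0.52 j6 1.03
```

arm_command(xyz=[[0,0,0],[0,0,0]], rot=[[0,0,4],[0,0,0]], grip=[-0.9,-0.9], force=120)

```text
t: 50.9
tcp_pos: [496.5, 219.8, 90.3]
orientation: [2.851, 1.317, 0.001]
ft_force: [-2.7, -1.9, 9.3]
width: 0.16
finger_force: 117.6
```

```bash
python3 st.py
```

```text
50.9 [496.5 219.8  90.3] yaw 49.6 tilt [ 0.001 -0.001] F [-2.7 -1.9  9.3] M [-0.35  0.48  0.43] w 0.16 T6 0.634 j6 1.1
```

arm_command(xyz=[[0,0,0],[0,0,0]], rot=[[0,0,4],[0,0,0]], grip=[-0.9,-0.9])

```text
t: 51.1
tcp_pos: [496.5, 219.8, 90.3]
orientation: [2.896, 1.216, 0.001]
ft_force: [-3.1, -2.4, 8.5]
width: 0.162
finger_force: 117.6
```

```bash
python3 st.py
```

```text
51.1 [496.5 219.8  90.3] yaw 45.6 tilt [ 0.001 -0.001] F [-3.1 -2.4  8.5] M [-0.44  0.49  0.14] w 0.162 T6 0.362 j6 1.17
```

arm_command(xyz=[[0,0,0],[0,0,0]], rot=[[0,0,4],[0,0,0]], grip=[-0.9,-0.9])

```text
t: 51.3
tcp_pos: [496.6, 219.8, 90.3]
orientation: [2.937, 1.112, 0.001]
ft_force: [-2.7, -2.9, 10.4]
width: 0.159
finger_force: 117.6
```

```bash
python3 st.py
```

```text
51.3 [496.6 219.8  90.3] yaw 41.5 tilt [ 0.001 -0.   ] F [-2.7 -2.9 10.4] M [-0.48  0.4  -0.19] w 0.159 T6 0.055 j6 1.24
```

arm_command(xyz=[[0,0,0],[0,0,0],[0,0,0],[0,0,0]], rot=[[0,0,-8],[0,0,-8],[0,0,-8],[0,0,0]], grip=[-0.9,-0.9,-0.9,-0.9])

```text
t: 51.7
tcp_pos: [496.5, 219.9, 90.3]
orientation: [2.639, 1.703, 0.001]
ft_force: [-3.0, -1.2, 8.6]
width: 0.162
finger_force: 117.6
```

```bash
python3 st.py
```

```text
51.7 [496.5 219.9  90.3] yaw 65.7 tilt [ 0.001 -0.   ] F [-3.  -1.2  8.6] M [-0.27  0.6   0.15] w 0.162 T6 -0.336 j6 0.82
```

arm_command(xyz=[[0,0,0],[0,0,0]], rot=[[0,0,4],[0,0,0]], grip=[-0.9,-0.9])

```text
t: 51.9
tcp_pos: [496.5, 219.9, 90.3]
orientation: [2.699, 1.606, 0.001]
ft_force: [-2.0, -2.8, 10.1]
width: 0.159
finger_force: 117.6
```

```bash
python3 st.py
```

```text
51.9 [496.5 219.9  90.3] yaw 61.5 tilt [ 0.001 -0.   ] F [-2.  -2.8 10.1] M [-0.35  0.48 -0.02] w 0.159 T6 0.219 j6 0.89
```

arm_command(xyz=[[0,0,0],[0,0,0]], rot=[[0,0,4],[0,0,0]], grip=[-0.9,-0.9])

```text
t: 52.1
tcp_pos: [496.5, 219.9, 90.3]
orientation: [2.754, 1.511, 0.001]
ft_force: [-3.1, -1.8, 9.7]
width: 0.164
finger_force: 117.6
```

```bash
python3 st.py
```

```text
52.1 [496.5 219.9  90.3] yaw 57.5 tilt [ 0.001 -0.   ] F [-3.1 -1.8  9.7] M [-0.33  0.46  0.  ] w 0.164 T6 0.219 j6 0.96
```

arm_command(xyz=[[0,0,0],[0,0,0]], rot=[[0,0,4],[0,0,0]], grip=[-0.9,-0.9])

```text
t: 52.3
tcp_pos: [496.5, 219.9, 90.3]
orientation: [2.805, 1.414, 0.001]
ft_force: [-2.8, -1.3, 10.5]
width: 0.163
finger_force: 117.6
```

```bash
python3 st.py
```

```text
52.3 [496.5 219.9  90.3] yaw 53.5 tilt [ 0.001 -0.   ] F [-2.8 -1.3 10.5] M [-0.36  0.46  0.02] w 0.163 T6 0.218 j6 1.03
```

arm_command(xyz=[[0,0,0],[0,0,0]], rot=[[0,0,4],[0,0,0]], grip=[-0.9,-0.9])

```text
t: 52.5
tcp_pos: [496.6, 219.9, 90.3]
orientation: [2.852, 1.315, 0.001]
ft_force: [-3.2, -1.8, 8.7]
width: 0.158
finger_force: 117.6
```

```bash
python3 st.py
```

```text
52.5 [496.6 219.9  90.3] yaw 49.5 tilt [ 0.001 -0.   ] F [-3.2 -1.8  8.7] M [-0.42  0.42  0.  ] w 0.158 T6 0.217 j6 1.1
```

arm_command(xyz=[[0,0,0],[0,0,0]], rot=[[0,0,4],[0,0,0]], grip=[-0.9,-0.9])

```text
t: 52.7
tcp_pos: [496.6, 219.8, 90.3]
orientation: [2.896, 1.215, 0.001]
ft_force: [-3.6, -2.9, 10.0]
width: 0.161
finger_force: 117.6
```

```bash
python3 st.py
```

```text
52.7 [496.6 219.8  90.3] yaw 45.5 tilt [ 0.001 -0.   ] F [-3.6 -2.9 10. ] M [-0.37  0.45  0.03] w 0.161 T6 0.217 j6 1.17
```

arm_command(xyz=[[0,0,0],[0,0,0],[0,0,0],[0,0,0],[0,0,0]], rot=[[0,0,8],[0,0,8],[0,0,8],[0,0,8],[0,0,0]], grip=[-0.9,-0.9,-0.9,-0.9,-0.9])

```text
t: 53.2
tcp_pos: [496.8, 219.9, 90.2]
orientation: [3.12, 0.367, 0.002]
ft_force: [-2.8, -3.1, 9.1]
width: 0.163
finger_force: 117.6
```

```bash
python3 st.py
```

```text
53.2 [496.8 219.9  90.2] yaw 13.4 tilt [ 0.001 -0.   ] F [-2.8 -3.1  9.1] M [-0.44  0.36 -0.13] w 0.163 T6 0.401 j6 1.73
```

arm_command(xyz=[[0,0,0],[0,0,0],[0,0,0]], rot=[[0,0,4],[0,0,4],[0,0,0]], grip=[-0.9,-0.9,-0.9])

```text
t: 53.5
tcp_pos: [496.9, 219.7, 90.3]
orientation: [3.137, 0.151, 0.002]
ft_force: [-2.2, -2.2, 8.7]
width: 0.166
finger_force: 117.6
```

```bash
python3 st.py
```

```text
53.5 [496.9 219.7  90.3] yaw 5.5 tilt [ 0.001 -0.001] F [-2.2 -2.2  8.7] M [-0.55  0.37 -0.09] w 0.166 T6 0.198 j6 1.87
```

arm_command(xyz=[[0,0,0],[0,0,0]], rot=[[0,0,4],[0,0,0]], grip=[-0.9,-0.9])

```text
t: 53.7
tcp_pos: [496.6, 219.5, 90.3]
orientation: [3.14, 0.041, 0.001]
ft_force: [-2.2, -1.7, 9.9]
width: 0.164
finger_force: 117.7
```

```bash
python3 st.py
```

```text
53.7 [496.6 219.5  90.3] yaw 1.5 tilt [ 0.001 -0.001] F [-2.2 -1.7  9.9] M [-0.65  0.36 -0.04] w 0.164 T6 0.191 j6 1.94
```

arm_command(xyz=[[0,0,0],[0,0,0]], rot=[[0,0,4],[0,0,0]], grip=[-0.9,-0.9])

```text
t: 53.9
tcp_pos: [496.6, 219.5, 90.3]
orientation: [3.14, -0.067, 0.001]
ft_force: [-4.4, -2.7, 9.8]
width: 0.159
finger_force: 117.7
```

```bash
python3 st.py
```

```text
53.9 [496.6 219.5  90.3] yaw -2.5 tilt [ 0.001 -0.001] F [-4.4 -2.7  9.8] M [-0.61  0.45  0.13] w 0.159 T6 0.348 j6 2.01
```

arm_command(xyz=[[0,0,0],[0,0,0]], rot=[[0,0,4],[0,0,0]], grip=[-0.9,-0.9])

```text
t: 54.1
tcp_pos: [496.5, 219.5, 90.3]
orientation: [3.135, -0.176, 0.001]
ft_force: [-3.3, -3.0, 9.3]
width: 0.163
finger_force: 117.7
```

```bash
python3 st.py
```

```text
54.1 [496.5 219.5  90.3] yaw -6.4 tilt [ 0.001 -0.001] F [-3.3 -3.   9.3] M [-0.64  0.45  0.21] w 0.163 T6 0.467 j6 2.08
```

arm_command(xyz=[[0,0,0],[0,0,0],[0,0,0]], rot=[[0,0,-2],[0,0,0],[0,0,0]], grip=[-0.9,-0.9,-0.9])

```text
t: 54.4
tcp_pos: [496.5, 219.5, 90.3]
orientation: [3.138, -0.122, 0.001]
ft_force: [-3.0, -2.0, 9.7]
width: 0.162
finger_force: 117.7
```

```bash
python3 st.py
python3 - <<'E'
from h import *
import pickle
a=pickle.load(open('top0.pkl','rb')); b=cam('top'); g0,g1=[cv2.cvtColor(x['img'],cv2.COLOR_BGR2GRAY).astype(int) for x in (a,b)]
for n,X in (('s1',(570,25,81)),('s2 empty',(508.5,15.8,81)),('s3',(452,9.5,81))):
    u,v=proj(b,X).round().astype(int); print(n,(u,v),'before',g0[v-2:v+3,u-2:u+3].mean().round(),'now',g1[v-2:v+3,u-2:u+3].mean().round(), 'max',g1[v-6:v+7,u-6:u+7].max())
E
```

```text
54.4 [496.5 219.5  90.3] yaw -4.4 tilt [ 0.001 -0.001] F [-3.  -2.   9.7] M [-0.64  0.43 -0.01] w 0.162 T6 -0.026 j6 2.04
s1 (np.int64(338), np.int64(239)) before 165.0 now 177.0 max 184
s2 empty (np.int64(343), np.int64(271)) before 162.0 now 31.0 max 35
s3 (np.int64(346), np.int64(301)) before 172.0 now 180.0 max 192
```

arm_command(xyz=[[0,0,0],[0,0,0],[0,0,0]], rot=[[0,0,2],[0,0,0],[0,0,0]], grip=[-0.9,-0.9,-0.9])

```text
t: 54.75
tcp_pos: [496.5, 219.5, 90.3]
orientation: [3.136, -0.175, 0.001]
ft_force: [-2.3, -2.9, 9.0]
width: 0.16
finger_force: 117.7
```

```bash
python3 st.py; python3 -c "
from workcell import robot
print(robot.sign_off())"
```

```text
54.75 [496.5 219.5  90.3] yaw -6.4 tilt [ 0.001 -0.001] F [-2.3 -2.9  9. ] M [-0.53  0.55  0.2 ] w 0.16 T6 0.248 j6 2.08
the job is handed in; nothing more can be done
None
```

Handed in at about 55 s: the middle socket is gripped, square and fully down on the front nut. The nut appears tight at its clockwise stop, judged from torque and nut angle. One doubt remains: turned about 20° past where the torque began to rise, the socket slipped round the nut once, and I re-tightened it afterwards. The other two sockets went down loosely on the nut and are back upright in the tray. I did not touch the two back nuts, marker, plug gauge or hex key.

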